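# Click a temperature logger shut in the bench pliers and pack it

### The arm

A 6-joint arm with a two-finger parallel gripper is mounted at the origin on the work surface. World frame = base frame: x ahead of the robot, y to its left, z up, the work surface at z = 0. Lengths are in m, angles in rad, forces in N, time in s.
With the tool pointing down it reaches from about 0.375 to 0.9 m from the base axis. Payload 3.1 kg.
Tool frame: the origin (TCP) lies at the very end of the fingers, on their centre line; the grasp point (between the pads) lies 19 mm behind it; z points along the fingers, y is the direction in which the jaws open and shut (so a half turn about z gives the same grasp; the last joint's range is limited). The gripper opens to 85 mm and grips with 20 to 120 N. Pads are 22 mm wide; open, the fingers measure 114 mm over their backs; the gripper's body (76 mm by 85 mm) begins 54 mm behind the grasp point. The pads swing forward as they close: fully open they stand 13 mm farther back than shut.
Start: joints at [1.03, 0.527, 1.433, -0, 1.181, -0.178], TCP at [0.222, 0.584, 0.231] pointing down, gripper open.
Joint ranges: [-3.08, 3.08], [-0.75, 2.2], [0.22, 2.44], [-1.43, 4.57], [0, 2.65], [-2.85, 2.85]. Speed limits (rad/s): [2.79, 2.79, 3.14, 3.14, 3.14, 3.14].

### API

Orientations are given as a unit quaternion [x, y, z, w].
In Python, from plant import ctrl, optics gives the robot as it stands.
- The arm moves only by the shell command python3 -m inch 'ROWS' [FORCE]. ROWS is a JSON object of lists of equal length, an entry for each row: "hand": the closure, from 0 (fully open) to 1 (shut); "travel": the shift along the tool's x, y, z in units of 30 mm (1.0 is 30 mm), a list of three; "roll": the turn about the tool's z in degrees. In form: {"hand": [hand, ...], "travel": [[dx, dy, dz], ...], "roll": [roll, ...]}. A call has 1 to 12 rows; each row shifts and turns the pose as measured when the row begins, along the tool's axes as they then stand; what a row does not reach is not made up. A row lasts 1/12 s, in which the tool goes at most 41.7 mm and 7.16 degrees, less where a joint would pass 70% of its speed; a pose out of reach is approached as far as the arm can. A call is refused whole if a number of a shift passes 1 or a number of a turn 7.16, either way. A call with a gripper value outside its range is refused whole. The fingers move at their own pace and stop on an object; FORCE is the grip in N (left out, the last holds). Time passes only in rows, so rows that do not move let the fingers close. It gives the time, the measured TCP pose, the force and the opening at its end, in the units of the state.
- ctrl.state(): the state, without advancing time (a new reading comes with each control period).
- optics.snapshot(name): name is "scene" or "top"; returns a dict with "pixels" (400x640x3 uint8, red, green, blue), "fx", "fy", "cx", "cy" (pixels), "view" (4x4, takes a point from world to camera coordinates). Camera axes: x right, y up, looking along -z (the intrinsics and any distortion apply to the point x, -y, -z); pixel columns grow to the right and rows downward; lengths in m; the calibration is good to about 2 mm. A picture is of the moment at which its call begins. There is no depth.
- ctrl.finish_job(): hands the job in, once; it reports no verdict.
The state is a dict: "t": time; "q": joint angles; "joint_velocities": joint speeds; "effort": joint torques, N m; "ee_pos": TCP position; "orientation": TCP orientation; "ft_force": force on the tool from outside, world axes, zero at the start; "moment": the same for the moment, N m; "opening": opening from 0.0 (shut) to 1.0 (fully open).
Only numpy, scipy, OpenCV 4.12 (cv2) and the standard library are available. Lean on these libraries where they do the work, as an engineer would, in place of code of your own. Each camera call takes 0.05 s, during which the arm holds its last target.

### The job

One of the three temperature loggers on the packing bench has its back cover ajar. Stand it upright on the bed of the bench pliers, between the jaws, and squeeze the two handles together until the stiff cover gives and clicks shut; then let the handles spring open, take the logger out and stand it upright on the floor of the crate's empty bay. Leave the closed loggers, the loose fruit and the bottle where they are.

Things in the scene. Friction and masses are not known exactly. Their poses are not given: they have to be found in the camera images.
- logger_center (a point): The ajar logger: an upright white and grey plastic unit, 130 mm tall, 60 mm wide, on a foot 60 x 34 x 10 mm (x by y; it reaches from y = -15.5 to 18.5). This point is half-way up (65 mm above its underside), on its middle. x along its width, z up. Mass about 0.2 kg. Closed it is 23 mm thick (y = +-11.5). The closed loggers are the same, cover flush.
- logger_head (a point): Centre of the ajar logger's head, its top part: a block 50 mm wide (x) by 23 mm deep (y), from 92 to 130 mm above the underside (this point: 111 mm). Grasp it here from above, across the 50 mm width.
- cover_edge (a point): Middle of the upper edge of the ajar back cover: a plate 56 mm wide, 76 mm tall, 7 mm thick on the logger's +y side, hinged at its lower edge 12 mm above the underside. Ajar, this edge stands about 14 mm out past the head, seen from above too. At the height of the jaws its outside is then at y = 20 to 21 mm.
- cover (a joint): Back cover of the ajar logger: 0 rad ajar (start), 0.19 rad fully shut. Its stiff snap resists more and more, most about half-way, and then pulls itself shut and stays shut. Overcoming it takes some 13 to 17 N on each handle of the pliers (squeeze with about 20 N).
- jaws (a point): Bench pliers, fixed to the table: centre between the jaws, on top of the bed plate (6 mm above the table). x points from the handles to the pivot, y across the jaws, z up. Two flat jaw pads, 24 mm long, at y = +-23 mm when open, 45 to 65 mm above the table. A logger fits upright between them, its width along x, either way round, its head above the arms.
- pivot (a point): Top of the upright pivot pin of the pliers, 74 mm above the table, 110 mm beyond the jaws' centre (+x). The two level steel arms, 45 to 65 mm above the table, are hinged here and run towards -x, past the jaws, to the handles.
- handle_left_grip (a point): Middle of the black rubber grip of the left handle (+y side), 125 mm to the -x side of the jaws' centre and 55 mm above the table. The grip is 100 mm long, 8 mm thick and 22 mm tall. Open, the two grips together measure 70 mm over their outsides; fully squeezed 19 mm.
- handle_right_grip (a point): The same point of the right handle (-y side). Mid-way between the two points is the place to squeeze, fingers pointing down, closing along the jaws' y axis.
- handle_left (a joint): Left handle: 0 rad open, 0.109 rad fully squeezed (stop). The right handle always moves the same amount. A light spring (1 to 3 N at the grip) opens them when released. With a logger shut between the jaws it reads about 0.105.
- bay (a point): Centre of the floor (6 mm above the table) of the empty bay of the open white plastic crate. The bay is 248 mm along x and 121 mm along y inside; the crate's walls are 55 mm tall, 6 mm thick; the neighbouring bay on its -y side holds netted fruit up to 75 mm tall. z up.
- logger_b_center (a point): Closed logger, half-way up: a bystander.
- logger_c_center (a point): Closed logger, half-way up: a bystander.
- fruit_a: Loose fruit in an orange foam net, 72 mm across, 74 mm tall; underside centre. Bystander.
- fruit_b: Another such fruit; bystander.
- spray: White bottle, 64 mm across, 160 mm tall; underside centre. Bystander.
- logger: The whole ajar logger; centre of its underside, axes as for its half-way point.

How it is judged:
On the way, in this order (a step that is already met when the one before it is completed fails the run):
1. the ajar logger stands upright on the bed between the open jaws, its cover not yet shut (x of logger_center in the frame of jaws between -0.03 and 0.03 m and y of logger_center in the frame of jaws between -0.02 and 0.02 m and z of logger_center in the frame of jaws below 0.075 m and angle between logger_center's own z axis and vertical below 0.2 rad and value of joint cover below 0.06 rad and value of joint handle_left below 0.04 rad and contact force between the fingers and logger below 0.2 N), for 0.2 s.
2. the handles are squeezed and the cover has clicked shut between the jaws (x of logger_center in the frame of jaws between -0.03 and 0.03 m and y of logger_center in the frame of jaws between -0.02 and 0.02 m and z of logger_center in the frame of jaws below 0.075 m and angle between logger_center's own z axis and vertical below 0.2 rad and value of joint cover above 0.17 rad and value of joint handle_left above 0.085 rad), for 0.1 s.
At the end, for the whole second after the job is handed in: The logger stands upright (within 0.12 rad) and at rest on the floor of the empty bay, its middle within 105 mm (along) and 45 mm (across) of the bay's centre, with its cover shut (over 0.17 rad), and the pliers' handles are open again (under 0.03 rad) (x of logger_center in the frame of bay between -0.105 and 0.105 m and y of logger_center in the frame of bay between -0.045 and 0.045 m and z of logger_center in the frame of bay between 0.058 and 0.072 m and angle between logger_center's own z axis and vertical below 0.12 rad and value of joint cover above 0.17 rad and value of joint handle_left below 0.03 rad and linear speed of logger below 0.02 m/s); the robot touches nothing.
It fails at once if a closed logger is shifted more than 40 mm or knocked over (distance of any of logger_b_center, logger_c_center from where it was at the start of the episode above 0.04 m or angle between any of logger_b_center, logger_c_center's own z axis and vertical above 0.5 rad).
It fails at once if a loose fruit is shifted more than 40 mm or knocked over (distance of any of fruit_a, fruit_b from where it was at the start of the episode above 0.04 m or angle between any of fruit_a, fruit_b's own z axis and vertical above 0.5 rad).
It fails at once if the bottle is shifted more than 40 mm or knocked over (distance of spray from where it was at the start of the episode above 0.04 m or angle between spray's own z axis and vertical above 0.5 rad).
It also fails if it takes over 72 s, if anything falls off the work surface, if the arm or the gripper's body presses on something with over 40 N, if the wrist force passes 120 N, or if a joint passes its speed limit or range.

## Working session

There is one attempt and no reset: what is moved stays moved. The work goes in short steps, Python scripts to look and compute and a shell command to move; the robot and the scene stay as the last step left them, time stands still between calls to the robot, and variables do not carry over. Pictures are saved under pics/ and viewed, and the job is handed in when it is done.

```bash
ls; mkdir -p pics; python3 - <<'E'
from plant import ctrl, optics
import cv2
print(ctrl.state())
for n in("scene","top"):
    s=optics.snapshot(n); cv2.imwrite(f"pics/{n}0.png",s["pixels"][:,:,::-1])
    print({k:v for k,v in s.items() if k!="pixels"})
E
```

```text
pics
{'t': 0.0, 'q': array([ 1.02949397e+00,  5.28454019e-01,  1.43390730e+00,  2.43139700e-05,
        1.18139268e+00, -1.78500207e-01]), 'joint_velocities': array([-0.00074553,  0.00148458, -0.00083443,  0.00037898,  0.00095914,
       -0.0008261 ]), 'effort': array([-1.39370106e-03, -4.42351627e+01, -1.78023845e+01, -4.34103595e-04,
        8.33984610e-03, -3.56089311e-05]), 'ee_pos': array([0.22140146, 0.58370637, 0.23033949]), 'orientation': array([ 1.80412281e-01,  9.83590484e-01, -1.00747749e-03, -3.91115276e-04]), 'ft_force': array([-0.82051431, -0.09082307, -0.67917616]), 'moment': array([ 0.01071529,  0.01237469, -0.02713978]), 'opening': 1.00340466655274}
{'fx': 509.0071094394528, 'fy': 509.0071094394528, 'cx': 320.4311931801343, 'cy': 211.25685099065788, 'view': array([[ 0.27663596,  0.96072201, -0.02204022, -0.2063307 ],
       [-0.6539548 ,  0.20501007,  0.72822661,  0.28989984],
       [ 0.70414179, -0.18704036,  0.68498192, -1.64685117],
       [ 0.        ,  0.        ,  0.        ,  1.        ]])}
{'fx': 392.89245790713414, 'fy': 392.89245790713414, 'cx': 325.37084797296603, 'cy': 196.6130502761375, 'view': array([[-0.00632553, -0.99954093,  0.02962982,  0.04781704],
       [ 0.98842457, -0.00175818,  0.15170292, -0.56895881],
       [-0.15158119,  0.03024645,  0.98798193, -0.85798351],
       [ 0.        ,  0.        ,  0.        ,  1.        ]])}
```

View pics/scene0.png

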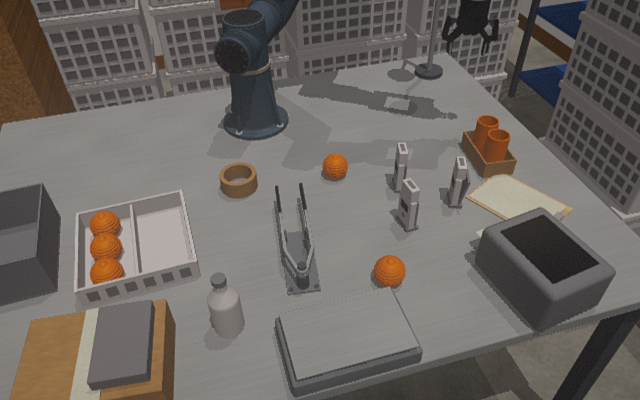

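View pics/top0.png

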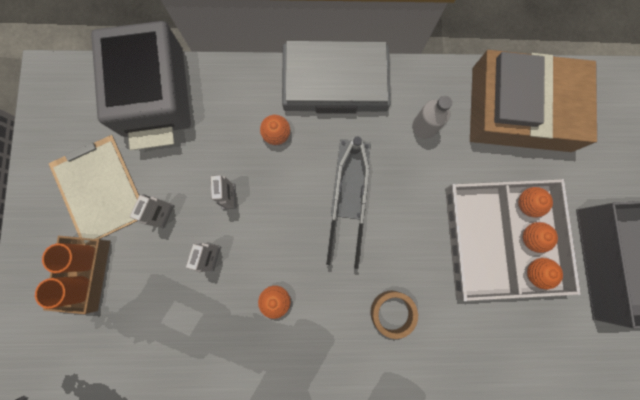

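The top view shows three loggers at about (220,190), (150,208) and (202,257). The pliers run from (357,145) down to the handles at (330–358,265), and the empty bay is at about (485,240). Next I'll zoom in to find the ajar one.

```bash
python3 - <<'E'
import cv2
a=cv2.imread("pics/top0.png"); b=cv2.imread("pics/scene0.png")
cv2.imwrite("pics/z1.png",cv2.resize(a[160:290,120:250],None,fx=4.5,fy=4.5,interpolation=cv2.INTER_CUBIC))
cv2.imwrite("pics/z2.png",cv2.resize(b[130:240,380:480],None,fx=5.4,fy=5.4,interpolation=cv2.INTER_CUBIC))
cv2.imwrite("pics/z3.png",cv2.resize(a[130:280,300:400],None,fx=4,fy=4,interpolation=cv2.INTER_CUBIC))
E
```

```text
(no output)
```

View pics/z1.png

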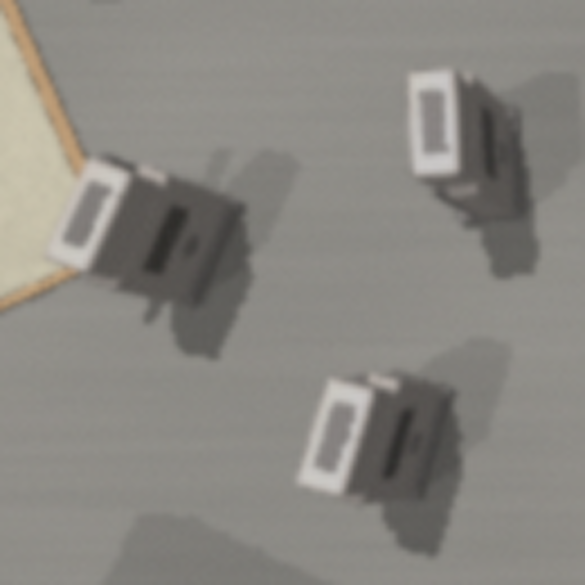

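View pics/z2.png

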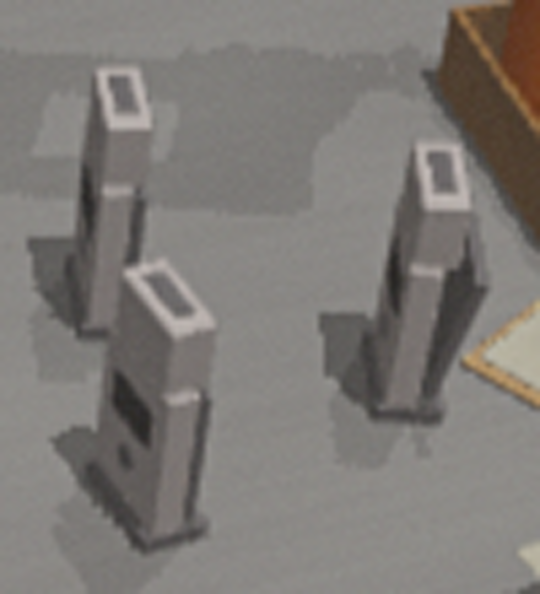

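View pics/z3.png

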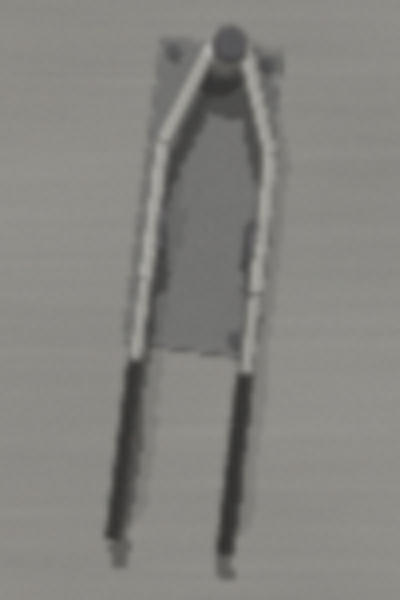

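The ajar logger is the right-hand one in the scene view, at (458,180), with its cover leaning out to the right (+y). In the top view it is the one at (150,208), beside the clipboard. Now I'll measure it, the pliers and the bay.

```bash
cat > h.py <<'E'
import numpy as np, cv2
from plant import ctrl, optics
def ray(s,u,v):
    V=s["view"];R=V[:3,:3];c=-R.T@V[:3,3]
    d=R.T@np.array([(u-s["cx"])/s["fx"],-(v-s["cy"])/s["fy"],-1.]);return c,d
def onz(s,u,v,z):
    c,d=ray(s,u,v);return (c+d*(z-c[2])/d[2])[:2]
def proj(s,p):
    q=s["view"][:3,:3]@np.array(p)+s["view"][:3,3]
    return np.array([s["cx"]+s["fx"]*q[0]/-q[2], s["cy"]-s["fy"]*q[1]/-q[2]])
def bright(s,box,z,th=150,sub=None):
    x0,y0,x1,y1=box
    g=cv2.cvtColor(s["pixels"],cv2.COLOR_RGB2GRAY)[y0:y1,x0:x1]
    g=cv2.resize(g,None,fx=4,fy=4,interpolation=cv2.INTER_CUBIC)
    m=(g>th).astype(np.uint8)
    cs,_=cv2.findContours(m,cv2.RETR_EXTERNAL,cv2.CHAIN_APPROX_NONE)
    c=max(cs,key=cv2.contourArea)[:,0]
    P=np.array([onz(s,x0+(u+.5)/4-.5,y0+(v+.5)/4-.5,z) for u,v in c])*1000
    return cv2.minAreaRect(P.astype(np.float32)),cv2.contourArea(c)/16
E
python3 - <<'E'
from h import *
t=optics.snapshot("top");s=optics.snapshot("scene")
g=cv2.cvtColor(t["pixels"],cv2.COLOR_RGB2GRAY)
print(g[190:215,135:160:2])
for th in(140,155,170):
  print("top",th,bright(t,(128,190,165,228),.13,th),"scene",bright(s,(448,150,475,175),.13,th))
  print(" B",bright(t,(205,170,230,202),.13,th)," C",bright(t,(180,240,215,275),.13,th))
E
```

```text
[[157 131 142 143 143 144 144 144 143 143 145 144 145]
 [161 128 141 143 143 143 145 143 145 144 143 144 145]
 [162 132 139 143 143 143 144 145 144 144 144 144 144]
 [162 144 133 142 137 140 142 144 144 143 142 143 142]
 [156 153 127 142 121 124 140 142 143 143 142 141 142]
 [152 160 153 157 123 101 123 137 143 143 144 143 143]
 [158 163 178 182 158 115  99 111 147 147 142 143 144]
 [173 161 190 195 188 164 124  99 157 156 141 139 141]
 [181 161 194 197 199 192 168 111 150 165 157 128 136]
 [190 174 190 190 198 199 183 113 116 143 161 117 115]
 [191 185 174 163 188 198 177 103  92 108 137 104  96]
 [191 189 155 135 153 191 161  94  86  90 106  93  87]
 [189 187 141 127 133 185 144  87  86  86  90  86  87]
 [188 181 131 126 148 181 120  86  86  86  89  87  87]
 [187 171 127 128 172 178 105  87  86  87  88  85  85]
 [189 155 126 129 185 168  96  87  86  88  87  80  76]
 [187 142 125 134 189 151  90  86  86  88  86  71  58]
 [181 131 126 144 191 132  87  85  87  89  84  64  49]
 [171 127 125 160 184 112  85  86  86  88  83  57  47]
 [157 125 126 178 173 100  86  86  87  87  80  51  49]

[... 985 characters left out ...]
77.3510131835938, 274.36175537109375), (48.905784606933594, 22.116559982299805), 3.5272393226623535), 233.71875)  C (((434.9503173828125, 312.5187683105469), (21.772384643554688, 49.00588607788086), 75.13489532470703), 254.59375)
top 170 (((539.4894409179688, 430.1229248046875), (65.72440338134766, 39.57616424560547), 3.9442238807678223), 393.53125) scene (((535.9254760742188, 427.2732849121094), (18.713651657104492, 45.62871170043945), 69.1413345336914), 29.21875)
 B (((576.9578247070312, 274.1430358886719), (46.8514404296875, 20.234424591064453), 4.874478340148926), 205.53125)  C (((434.9408264160156, 312.3443908691406), (19.921157836914062, 47.0120735168457), 75.05889129638672), 224.9375)
```

```bash
python3 - <<'E'
from h import *
t=optics.snapshot("top");s=optics.snapshot("scene")
p=t["pixels"].astype(int).copy(); print(p[200,138:142],p[222,130:134],p[198,131:135])
for sat in (12,18,25):
  pp=t["pixels"].copy(); m=(p.max(2)-p.min(2))>sat; pp[m]=0
  print(bright(dict(t,pixels=pp),(128,190,162,226),.13,150))
# pivot: disc in top and grips
g=cv2.cvtColor(t["pixels"],cv2.COLOR_RGB2GRAY)
z=g[225:275,322:366]; print(z[::4].tolist())
# bay white
b=t["pixels"][175:305,445:585]; cv2.imwrite("pics/z4.png",cv2.resize(b[:,:,::-1],None,fx=5,fy=4.5,interpolation=cv2.INTER_CUBIC))
cv2.imwrite("pics/z5.png",cv2.resize(s["pixels"][170:300,265:330][:,:,::-1],None,fx=4.5,fy=4.5,interpolation=cv2.INTER_CUBIC))
E
```

```text
[[194 186 178]
 [179 173 167]
 [163 158 153]
 [167 162 157]] [[179 153 120]
 [176 148 115]
 [171 147 115]
 [151 132 109]] [[199 193 172]
 [199 193 171]
 [197 191 170]
 [196 189 168]]
(((534.3682250976562, 425.4204406738281), (18.62287139892578, 47.67413330078125), 66.84187316894531), 104.96875)
(((535.1243896484375, 426.99151611328125), (21.044902801513672, 49.5888557434082), 68.91758728027344), 218.28125)
(((534.3513793945312, 428.601806640625), (23.493757247924805, 51.24973678588867), 68.9175796508789), 250.375)
[[138, 138, 138, 137, 137, 137, 137, 135, 121, 83, 57, 56, 62, 78, 95, 117, 124, 128, 135, 137, 138, 138, 138, 139, 138, 139, 140, 138, 138, 139, 139, 140, 140, 141, 141, 137, 120, 78, 56, 59, 72, 102, 121, 127], [137, 138, 137, 138, 138, 137, 136, 128, 105, 70, 55, 56, 69, 94, 116, 121, 123, 128, 135, 138, 137, 139, 138, 138, 138, 139, 138, 139, 139, 141, 141, 139, 141, 141, 139, 128, 93, 62, 55, 59, 85, 115, 126, 127], [138, 139, 139, 138, 138, 139, 137, 124, 84, 57, 55, 62, 80, 95, 117, 124, 127, 136, 139, 139, 140, 139, 141, 139, 139, 141, 139, 139, 141, 141, 142, 141, 
[... 1484 characters left out ...]
0, 52, 55, 62, 89, 117, 125, 130, 136, 140, 138], [138, 139, 139, 135, 124, 110, 90, 84, 90, 100, 117, 134, 140, 139, 139, 139, 140, 139, 139, 139, 139, 138, 138, 139, 140, 139, 139, 139, 139, 139, 137, 124, 85, 56, 53, 61, 90, 129, 140, 140, 139, 139, 139, 139], [137, 138, 138, 138, 135, 127, 104, 95, 96, 109, 130, 139, 138, 139, 138, 139, 138, 138, 138, 139, 138, 138, 140, 139, 139, 139, 139, 138, 138, 138, 138, 128, 100, 88, 88, 103, 124, 135, 139, 140, 139, 140, 140, 139], [137, 139, 138, 137, 137, 137, 137, 137, 136, 137, 138, 137, 138, 138, 138, 138, 138, 137, 139, 137, 138, 137, 138, 139, 138, 139, 139, 139, 139, 139, 137, 130, 109, 98, 96, 97, 111, 132, 138, 138, 139, 138, 138, 138]]
```

View pics/z4.png

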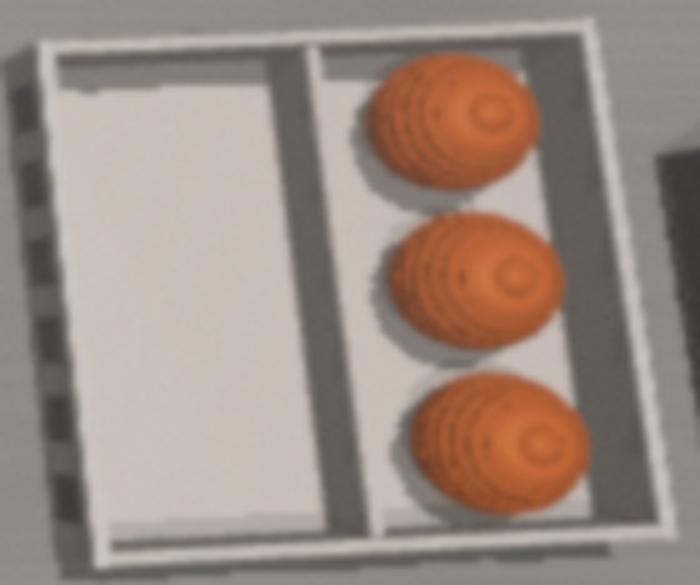

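View pics/z5.png

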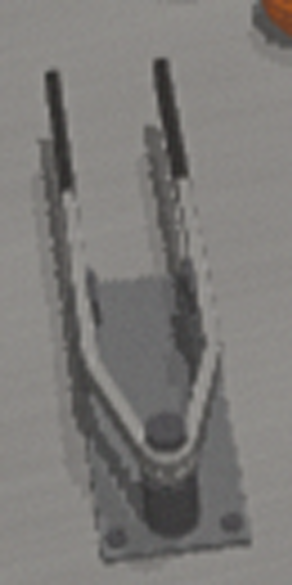

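```bash
python3 - <<'E'
from h import *
t=optics.snapshot("top");s=optics.snapshot("scene")
V=t["view"];print("cam",-V[:3,:3].T@V[:3,3])
def dark(s,box,z,th):
    x0,y0,x1,y1=box
    g=cv2.cvtColor(s["pixels"],cv2.COLOR_RGB2GRAY)[y0:y1,x0:x1]
    g=cv2.resize(g,None,fx=4,fy=4,interpolation=cv2.INTER_CUBIC)
    cs,_=cv2.findContours((g<th).astype(np.uint8),cv2.RETR_EXTERNAL,cv2.CHAIN_APPROX_NONE)
    c=max(cs,key=cv2.contourArea)[:,0]
    P=np.array([onz(s,x0+(u+.5)/4-.5,y0+(v+.5)/4-.5,z) for u,v in c])*1000
    return cv2.minAreaRect(P.astype(np.float32))
for th in(72,90):
  print("L",dark(t,(322,212,345,275),.066,th),"R",dark(t,(346,212,366,275),.066,th))
  print("sceneL",dark(s,(298,180,308,215),.066,th),"sceneR",dark(s,(272,180,284,217),.066,th))
# pivot
for n,c,box in(("top",t,(346,130,370,155)),("scene",s,(290,255,315,280))):
    x0,y0,x1,y1=box; cv2.imwrite(f"pics/p_{n}.png",cv2.resize(c["pixels"][y0:y1,x0:x1,::-1],None,fx=16,fy=16,interpolation=cv2.INTER_NEAREST))
# bay corners inner rim from zoom image z4 (scale5,4.5, offset 445,175)
for (u,v) in [(40,42),(592,22),(105,562),(670,530)]:
    print(onz(t,445+u/5,175+v/4.5,.055))
print("floor")
for (u,v) in [(108,525),(327,528)]:
    print(onz(t,445+u/5,175+v/4.5,.006))
print("divider top",[onz(t,445+u/5,175+v/4.5,.055) for u,v in [(314,45),(376,532)]])
E
```

```text
cam [0.43262118 0.07274571 0.93256811]
L ((464.706298828125, 34.841102600097656), (8.068639755249023, 96.43193054199219), 82.60242462158203) R ((456.094482421875, -25.635507583618164), (8.189757347106934, 97.35905456542969), 82.46266174316406)
sceneL ((466.7800598144531, 33.49286651611328), (8.633292198181152, 99.53120422363281), 82.41000366210938) sceneR ((459.50909423828125, -27.53050994873047), (7.559050559997559, 101.06298065185547), 81.88679504394531)
L ((464.7354431152344, 33.50360870361328), (12.394254684448242, 102.6807861328125), 82.3960189819336) R ((455.7653503417969, -25.76064109802246), (10.448586463928223, 100.99790954589844), 82.38085174560547)
sceneL ((475.8641052246094, 32.20283126831055), (10.705596923828125, 120.10717010498047), 82.105224609375) sceneR ((465.5177307128906, -31.574731826782227), (15.718321800231934, 116.27098846435547), 82.2492904663086)
[ 0.59524203 -0.24723103]
[ 0.60550118 -0.5063787 ]
[ 0.33729413 -0.26159003]
[ 0.35024554 -0.51614341]
floor
[ 0.35054398 -0.28280738]
[ 0.34811329 -0.38600093]
divider top [array([ 0.59357572, -0.3746703 ]), array([ 0.3504721 , -0.38355763])]
```

View pics/p_top.png

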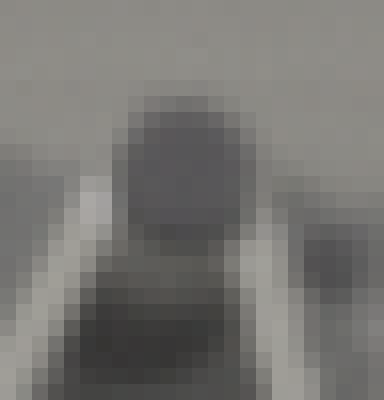

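View pics/p_scene.png

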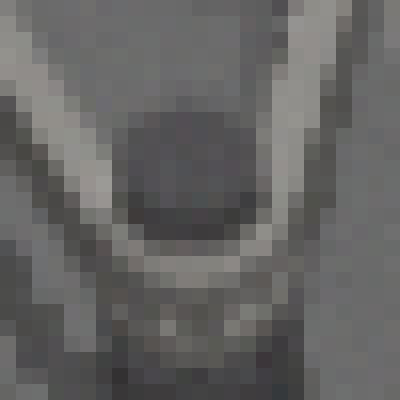

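```bash
python3 - <<'E'
from h import *
t=optics.snapshot("top");s=optics.snapshot("scene")
p1=onz(t,357.2,140.2,.074);p2=onz(s,301.7,264.6,.074);print(p1,p2)
p=(p1+p2)/2; m=np.array([.4615,.004])
d=p-m;print(np.hypot(*d),np.degrees(np.arctan2(d[1],d[0])))
d/=np.hypot(*d);print("jaws",p-.11*d, m+.125*d)
# bay floor: corners -> scene rim
c=np.array([[.5952,-.2472],[.3373,-.2616],[.5936,-.3747],[.3505,-.3836]]);print(c.mean(0))
E
```

```text
[ 0.69362197 -0.0265572 ] [ 0.69432456 -0.02569233]
0.23441698446989015 -7.383460406996967
jaws [ 0.58488536 -0.01198874] [ 0.58546354 -0.01206367]
[ 0.46915  -0.316775]
```

Results so far:

| Item | Position (m) | Yaw |
|---|---|---|
| Ajar logger | (0.535, 0.427) | −21° |
| Jaws | (0.585, −0.012) | −7.4° |
| Squeeze point | (0.461, 0.004) | – |
| Bay centre | about (0.470, −0.319) | 3° |

Now I'll move above the logger.

```bash
cat >> h.py <<'E'
from scipy.spatial.transform import Rotation as Ro
def go(x,y,z,yaw):
    st=ctrl.state();R=Ro.from_quat(st["orientation"]).as_matrix();p=st["ee_pos"]
    d=R.T@(np.array([x,y,z])-p)/.03
    cy=np.degrees(np.arctan2(R[1,1],R[0,1])); r=(cy-yaw+180)%360-180
    print("t",round(st["t"],2),"pos",p.round(4),"yawY",round(cy,2),"tilt",R[:,2].round(3),"F",st["ft_force"].round(1),"open",round(st["opening"],3),"q6",st["q"][5].round(2))
    print("UNITS",d.round(2),"ROLL",round(r,2))
E
python3 -m inch '{"hand":[0,0,0,0,0,0,0,0,0,0,0,0],"travel":[[-0.5,-0.1,0],[-0.97,-0.1,0],[-0.97,-0.1,0],[-0.97,-0.1,0],[-0.97,-0.1,0],[-0.97,-0.1,0],[-0.97,-0.1,0],[-0.97,-0.1,0],[-0.97,-0.1,0],[-0.97,-0.1,0],[-0.7,-0.1,0],[-0.3,0,0]],"roll":[0,0,0,0,0,0,0,0,0,0,0,0]}'
python3 -m inch '{"hand":[0,0,0,0,0,0,0,0,0,0,0,0],"travel":[[0,0,0],[0,0,0],[0,0,0],[0,0,0],[0,0,0],[0,0,0],[0,0,0],[0,0,0],[0,0,0],[0,0,0],[0,0,0],[0,0,0]],"roll":[7,7,7,7,7,7,7,7,7,7,7,7]}'
python3 -c "
from h import *
go(.535,.427,.15,-21.1)"
```

```text
t: 1.5
ee_pos: [0.5147, 0.4321, 0.232]
orientation: [0.178, 0.984, -0.001, 0.002]
ft_force: [-0.6, -0.8, 0.1]
opening: 1.004
t: 2.5
ee_pos: [0.5165, 0.4258, 0.2309]
orientation: [0.802, 0.598, -0.001, 0.002]
ft_force: [-0.4, 0.9, -0.3]
opening: 0.998
t 2.5 pos [0.5165 0.4258 0.2309] yawY -16.57 tilt [-0.    -0.005 -1.   ] F [-0.4  0.9 -0.3] open 0.998 q6 0.82
UNITS [0.23 0.58 2.7 ] ROLL 4.53
```

```bash

python3 -m inch '{"hand":[0,0,0,0,0,0],"travel":[[0.23,0.58,0],[0,0,0.5],[0,0,0.8],[0,0,0.8],[0,0,0.4],[0,0,0]],"roll":[4.5,0,0,0,0,0]}'
python3 - <<'E'
from h import *
go(.535,.427,.095,-21.1)
for n in("scene","top"):
    s=optics.snapshot(n); p=s["pixels"][:,:,::-1]
    c=p[130:230,390:510] if n=="scene" else p[160:270,90:220]
    cv2.imwrite(f"pics/g_{n}.png",cv2.resize(c,None,fx=5,fy=5,interpolation=cv2.INTER_CUBIC))
E
```

```text
t: 3.0
ee_pos: [0.5353, 0.4278, 0.1562]
orientation: [0.826, 0.563, 0.001, 0.002]
ft_force: [-0.5, -0.6, -0.5]
opening: 1.001
t 3.0 pos [0.5353 0.4278 0.1562] yawY -21.44 tilt [ 0.003 -0.002 -1.   ] F [-0.5 -0.6 -0.5] open 1.001 q6 0.89
UNITS [-0.03 -0.01  2.04] ROLL -0.34
```

View pics/g_scene.png

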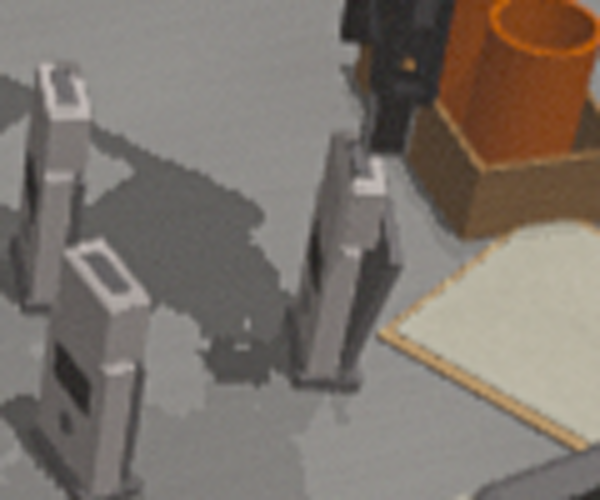

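View pics/g_top.png

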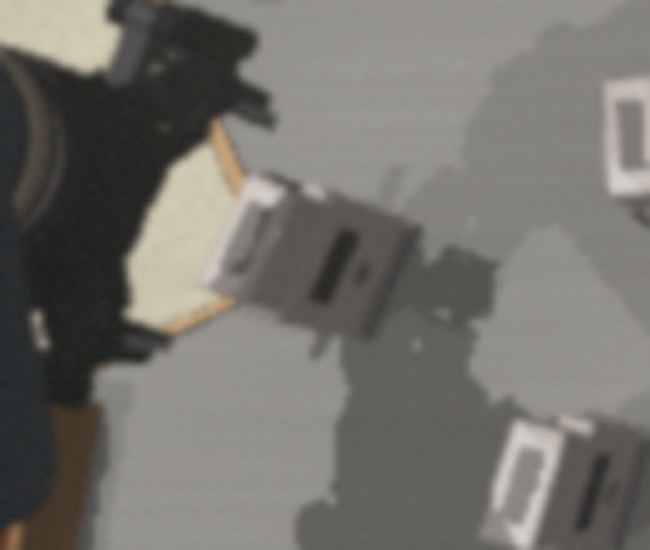

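```bash

python3 - <<'E'
from h import *
s=optics.snapshot("scene");t=optics.snapshot("top")
c=np.array([.5353,.4278]);d=np.array([np.cos(np.radians(-21.4)),np.sin(np.radians(-21.4))])
for k in(-.05,.05):
    P=[*(c+k*d),.169]; print(k,proj(s,P),proj(t,P), (proj(s,P)-[390,130])*5,(proj(t,P)-[90,160])*5)
cv2.imwrite("pics/g2.png",s["pixels"][:,:,::-1])
E
```

```text
-0.05 [462.13983605 137.21387362] [118.31199972 228.50802842] [360.69918024  36.06936809] [141.55999862 342.54014208]
0.05 [466.75143891 161.78832067] [140.8054135  180.69060962] [383.75719457 158.94160333] [254.02706752 103.45304808]
```

View pics/g2.png

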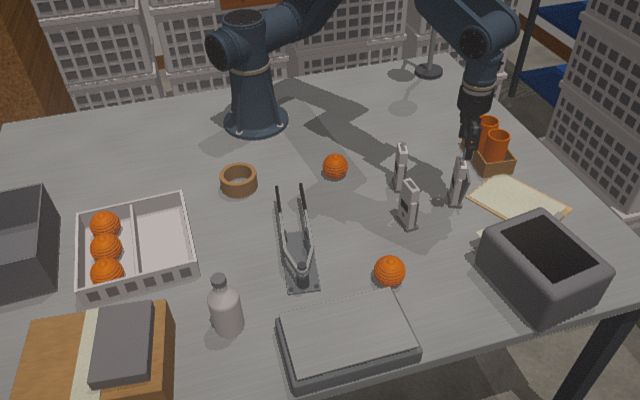

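The near finger shows at about (471,155) in the scene view. Both projected fingertips straddle the head, so I'll descend and grasp.

```bash

python3 -m inch '{"hand":[0,0,0,0,0,0,0.7,0.7,0.7,0.7,0.7,0.7],"travel":[[0,0,0.4],[0,0,0.6],[0,0,0.5],[0,0,0.4],[0,0,0.1],[0,0,0],[0,0,0],[0,0,0],[0,0,0],[0,0,0],[0,0,0],[0,0,0]],"roll":[0,0,0,0,0,0,0,0,0,0,0,0]}' 30
python3 -c "
from h import *
go(.535,.427,.27,-21.1)"
```

```text
t: 4.2
ee_pos: [0.5433, 0.433, 0.106]
orientation: [0.826, 0.564, 0.014, 0.003]
ft_force: [-0.4, -0.2, -1.4]
opening: 0.591
t 4.2 pos [0.5433 0.433  0.106 ] yawY -21.39 tilt [ 0.025  0.011 -1.   ] F [-0.4 -0.2 -1.4] open 0.591 q6 0.89
UNITS [-0.18 -0.08 -5.47] ROLL -0.29
```

```bash

python3 - <<'E'
from h import *
print(ctrl.state()["q"],ctrl.state()["effort"],ctrl.state()["ft_force"])
for n in("scene","top"):
    s=optics.snapshot(n); p=s["pixels"][:,:,::-1]
    c=p[110:230,390:510] if n=="scene" else p[150:270,90:220]
    cv2.imwrite(f"pics/g3_{n}.png",cv2.resize(c,None,fx=5,fy=5,interpolation=cv2.INTER_CUBIC))
print(ctrl.state()["ft_force"],ctrl.state()["ee_pos"])
E
```

```text
[ 0.51371949  0.7528965   1.36317649 -0.00361086  0.99799862  0.8887772 ] [ 2.71125371e-02 -5.28225017e+01 -1.61117291e+01 -5.49222415e-03
 -9.69951809e-02 -5.17495423e-06] [-0.40148135 -0.17195271 -1.37874985]
[-0.27876452 -0.2731081  -1.93673527] [0.54321275 0.43292172 0.10582338]
```

View pics/g3_scene.png

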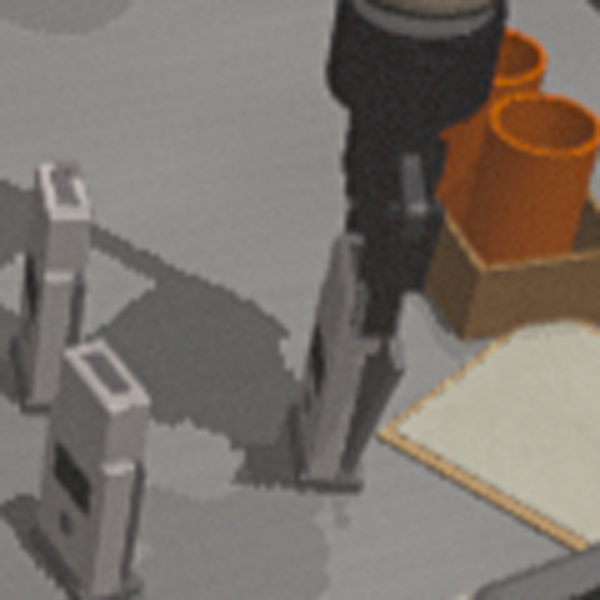

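View pics/g3_top.png

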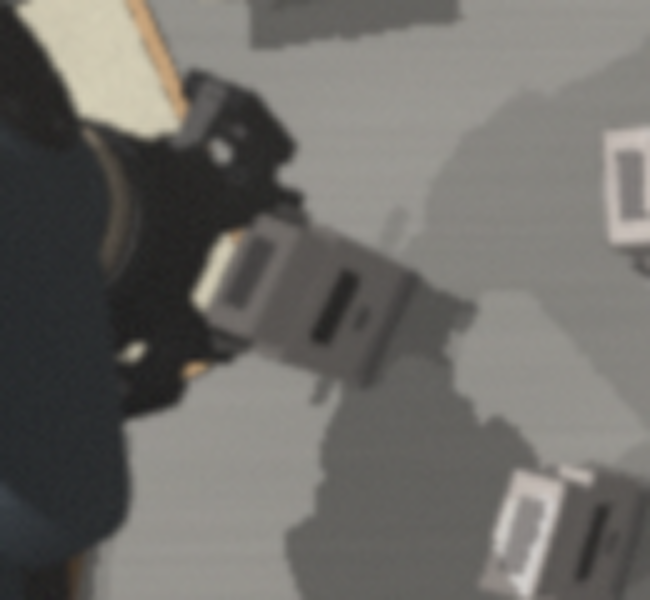

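The logger hasn't moved, but the closing fingers pushed the compliant arm about 8 mm off the centre line and 10 mm up. I'll open and see where the hand sits before re-centring.

```bash

python3 -m inch '{"hand":[0,0,0,0,0],"travel":[[0,0,0],[0,0,0],[0,0,0],[0,0,0],[0,0,0]],"roll":[0,0,0,0,0]}' 20
python3 -c "
from h import *
go(.535,.427,.095,-21.1)
t=optics.snapshot('top');cv2.imwrite('pics/g4.png',cv2.resize(t['pixels'][150:270,90:220,::-1],None,fx=5,fy=5,interpolation=cv2.INTER_CUBIC))"
```

```text
t: 4.72
ee_pos: [0.5443, 0.4333, 0.1071]
orientation: [0.826, 0.564, 0.015, 0.003]
ft_force: [0.1, -0.7, 0.6]
opening: 1.001
t 4.72 pos [0.5443 0.4333 0.1071] yawY -21.4 tilt [ 0.028  0.012 -1.   ] F [ 0.1 -0.7  0.6] open 1.001 q6 0.89
UNITS [-0.32 -0.22  0.39] ROLL -0.3
```

View pics/g4.png

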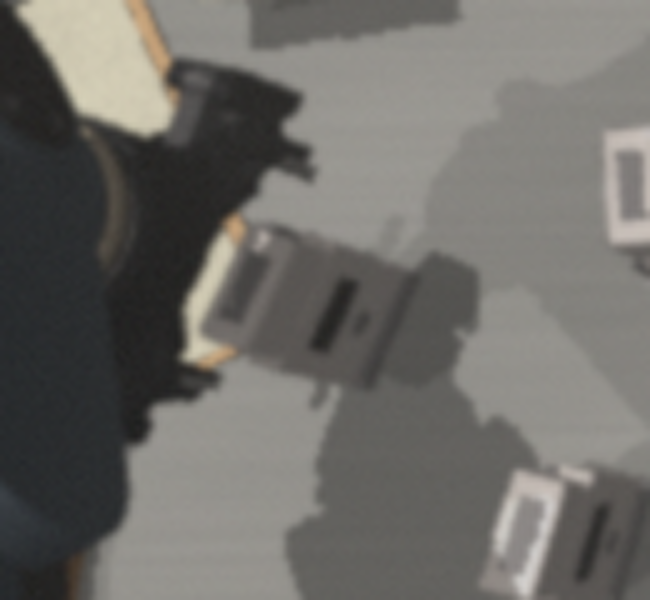

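```bash

python3 -m inch '{"hand":[0,0,0,0],"travel":[[-0.32,-0.22,0],[0,0,0.2],[0,0,0.15],[0,0,0]],"roll":[0,0,0,0]}' 20
python3 -c "
from h import *
go(.535,.427,.095,-21.1)"
```

```text
t: 5.1
ee_pos: [0.5361, 0.4275, 0.0962]
orientation: [0.826, 0.563, 0.016, 0.003]
ft_force: [-0.4, -0.7, -0.3]
opening: 0.997
t 5.1 pos [0.5361 0.4275 0.0962] yawY -21.41 tilt [ 0.03   0.014 -0.999] F [-0.4 -0.7 -0.3] open 0.997 q6 0.89
UNITS [-0.03 -0.03  0.04] ROLL -0.31
```

```bash

for i in 1; do python3 -m inch '{"hand":[0.5,0.5,0.5],"travel":[[0,0,0],[0,0,0],[0,0,0]],"roll":[0,0,0]}' 20
python3 -c "
from h import *
go(.535,.427,.095,-21.1)"; done
python3 -m inch '{"hand":[0.7,0.7],"travel":[[0,0,0],[0,0,0]],"roll":[0,0]}' 20
python3 -c "
from h import *
go(.535,.427,.095,-21.1)"
```

```text
t: 5.35
ee_pos: [0.5369, 0.428, 0.0953]
orientation: [0.826, 0.563, 0.016, 0.003]
ft_force: [-1.7, 1.5, 1.1]
opening: 0.61
t 5.35 pos [0.5369 0.428  0.0953] yawY -21.42 tilt [ 0.03   0.014 -0.999] F [-1.7  1.5  1.1] open 0.61 q6 0.89
UNITS [-0.05 -0.05  0.01] ROLL -0.32
t: 5.52
ee_pos: [0.5367, 0.4283, 0.0954]
orientation: [0.826, 0.563, 0.016, 0.003]
ft_force: [-1.2, 0.8, -0.9]
opening: 0.586
t 5.52 pos [0.5367 0.4283 0.0954] yawY -21.42 tilt [ 0.03   0.014 -0.999] F [-1.2  0.8 -0.9] open 0.586 q6 0.89
UNITS [-0.06 -0.04  0.01] ROLL -0.32
```

Now it's gripped and centred, with the opening at 50 mm. I'll lift gently.

```bash

python3 -m inch '{"hand":[0.7,0.7,0.7,0.7,0.7,0.7,0.7,0.7,0.7,0.7,0.7,0.7],"travel":[[0,0,0],[0,0,-0.2],[0,0,-0.4],[0,0,-0.6],[0,0,-0.6],[0,0,-0.7],[0,0,-0.8],[0,0,-0.8],[0,0,-0.8],[0,0,-0.6],[0,0,-0.3],[0,0,0]],"roll":[0,0,0,0,0,0,0,0,0,0,0,0]}' 35
python3 - <<'E'
from h import *
go(.5835,-.012,.27,-7.4)
for n in("scene","top"):
    s=optics.snapshot(n); p=s["pixels"][:,:,::-1]
    c=p[50:220,400:520] if n=="scene" else p[120:270,60:220]
    cv2.imwrite(f"pics/l_{n}.png",cv2.resize(c,None,fx=3.5,fy=3.5,interpolation=cv2.INTER_CUBIC))
E
```

```text
t: 6.52
ee_pos: [0.5302, 0.4241, 0.2813]
orientation: [0.826, 0.563, 0.015, 0.003]
ft_force: [0.5, 0.4, -2.1]
opening: 0.586
t 6.52 pos [0.5302 0.4241 0.2813] yawY -21.42 tilt [ 0.028  0.011 -1.   ] F [ 0.5  0.4 -2.1] open 0.586 q6 0.89
UNITS [-12.89   6.95   0.27] ROLL -14.02
```

View pics/l_scene.png

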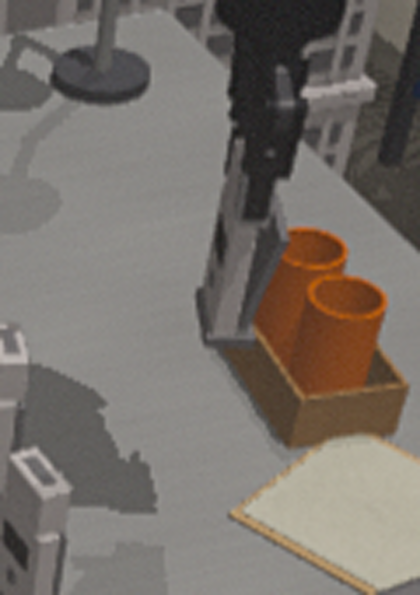

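View pics/l_top.png

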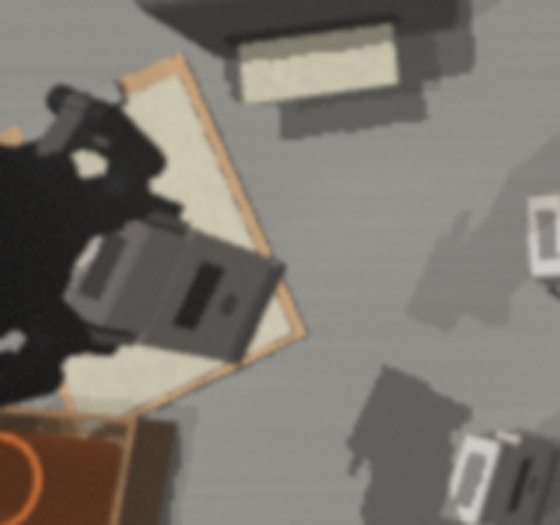

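```bash

python3 -m inch '{"hand":[0.7,0.7,0.7,0.7,0.7,0.7,0.7,0.7,0.7,0.7,0.7,0.7],"travel":[[-0.3,0.16,0],[-0.6,0.32,0],[-0.8,0.43,0],[-0.9,0.49,0],[-0.9,0.49,0],[-0.9,0.49,0],[-0.9,0.49,0],[-0.9,0.49,0],[-0.9,0.49,0],[-0.9,0.49,0],[-0.9,0.49,0],[-0.8,0.43,0]],"roll":[0,0,0,0,0,0,0,0,0,0,0,0]}'
python3 -c "
from h import *
go(.5835,-.012,.27,-7.4)"
```

```text
t: 7.62
ee_pos: [0.5574, 0.0771, 0.2538]
orientation: [0.823, 0.568, -0.009, -0.004]
ft_force: [0.8, 0.3, -1.9]
opening: 0.582
t 7.62 pos [0.5574 0.0771 0.2538] yawY -20.83 tilt [-0.02  -0.003 -1.   ] F [ 0.8  0.3 -1.9] open 0.582 q6 0.31
UNITS [-2.47  1.86 -0.55] ROLL -13.43
```

```bash

python3 -m inch '{"hand":[0.7,0.7,0.7,0.7,0.7,0.7,0.7],"travel":[[-0.7,0.5,-0.1],[-0.7,0.5,-0.1],[-0.5,0.4,-0.1],[-0.3,0.2,0],[-0.1,0.1,0],[0,0,0],[0,0,0]],"roll":[0,0,0,-4,-6,-3.4,0]}'
python3 -c "
from h import *
go(.5835,-.012,.27,-7.4)"
```

```text
t: 8.2
ee_pos: [0.5722, -0.0225, 0.2493]
orientation: [0.752, 0.659, -0.019, -0.014]
ft_force: [-0.2, 0.6, -1.9]
opening: 0.582
t 8.2 pos [ 0.5722 -0.0225  0.2493] yawY -7.56 tilt [-0.047 -0.003 -0.999] F [-0.2  0.6 -1.9] open 0.582 q6 -0.09
UNITS [ 0.39  0.3  -0.71] ROLL -0.16
```

```bash

python3 -m inch '{"hand":[0.7,0.7,0.7,0.7],"travel":[[0,0,0],[0,0,0],[0,0,0],[0,0,0]],"roll":[0,0,0,0]}'
python3 -c "
from h import *
go(.5835,-.012,.27,-7.4)
print(ctrl.state()['joint_velocities'])"
```

```text
t: 8.53
ee_pos: [0.569, -0.0229, 0.2454]
orientation: [0.754, 0.657, -0.022, -0.018]
ft_force: [0.0, 0.2, -1.6]
opening: 0.585
t 8.53 pos [ 0.569  -0.0229  0.2454] yawY -7.86 tilt [-0.056 -0.002 -0.998] F [ 0.   0.2 -1.6] open 0.585 q6 -0.09
UNITS [ 0.42  0.38 -0.84] ROLL -0.46
[5.29514270e-03 2.73192591e-03 8.46677214e-03 2.42189316e-04
 1.90998425e-05 7.98615306e-03]
```

```bash

python3 -c "
from h import *
print(ctrl.state()['q'])"
python3 -m inch '{"hand":[0.7,0.7],"travel":[[0.4,0.4,0],[0,0,0]],"roll":[0,0]}'
python3 -c "
from h import *
go(.5835,-.012,.27,-7.4);print(ctrl.state()['q'])"
python3 -m inch '{"hand":[0.7,0.7],"travel":[[0,0,0],[0,0,0]],"roll":[0,0]}'
python3 -c "
from h import *
go(.5835,-.012,.27,-7.4);print(ctrl.state()['q'])"

```

```text
[-0.22880781  0.45932125  1.51765616 -0.01524365  1.21881242 -0.08620763]
t: 8.7
ee_pos: [0.5822, -0.012, 0.2446]
orientation: [0.754, 0.656, -0.022, -0.018]
ft_force: [0.7, 0.5, -2.8]
opening: 0.586
t 8.7 pos [ 0.5822 -0.012   0.2446] yawY -7.92 tilt [-0.057 -0.002 -0.998] F [ 0.7  0.5 -2.8] open 0.586 q6 -0.06
UNITS [-0.   -0.01 -0.85] ROLL -0.52
[-0.20566768  0.4782493   1.4856164  -0.01381001  1.23280543 -0.06277916]
t: 8.87
ee_pos: [0.5818, -0.0113, 0.2445]
orientation: [0.753, 0.657, -0.022, -0.018]
ft_force: [0.3, 0.1, -1.4]
opening: 0.585
t 8.87 pos [ 0.5818 -0.0113  0.2445] yawY -7.83 tilt [-0.057 -0.002 -0.998] F [ 0.3  0.1 -1.4] open 0.585 q6 -0.06
UNITS [-0.02  0.01 -0.85] ROLL -0.43
[-0.2042787   0.47813663  1.48622745 -0.01451948  1.23317505 -0.06267556]
```

```bash

python3 -m inch '{"hand":[0.7,0.7,0.7,0.7,0.7,0.7],"travel":[[0,0,0.3],[0,0,0.5],[0,0,0.5],[0,0,0.3],[0,0,0],[0,0,0]],"roll":[0,0,0,0,0,0]}'
python3 - <<'E'
from h import *
go(.5835,-.012,.27,-7.4)
for n in("scene","top"):
    s=optics.snapshot(n); p=s["pixels"][:,:,::-1]
    c=p[130:300,240:360] if n=="scene" else p[120:280,280:400]
    cv2.imwrite(f"pics/j_{n}.png",cv2.resize(c,None,fx=3.5 if n=="scene" else 3.7,fy=3.5 if n=="scene" else 3.7,interpolation=cv2.INTER_CUBIC))
E
```

```text
t: 9.37
ee_pos: [0.5772, -0.0119, 0.1939]
orientation: [0.753, 0.657, -0.023, -0.018]
ft_force: [0.6, 0.1, -2.3]
opening: 0.583
t 9.37 pos [ 0.5772 -0.0119  0.1939] yawY -7.84 tilt [-0.058 -0.003 -0.998] F [ 0.6  0.1 -2.3] open 0.583 q6 -0.06
UNITS [-0.    0.07 -2.54] ROLL -0.44
```

View pics/j_scene.png

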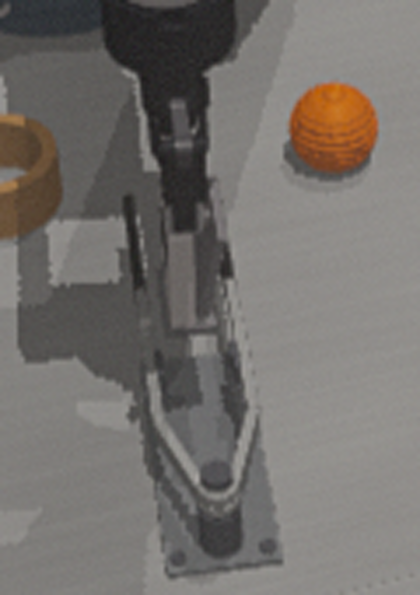

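View pics/j_top.png

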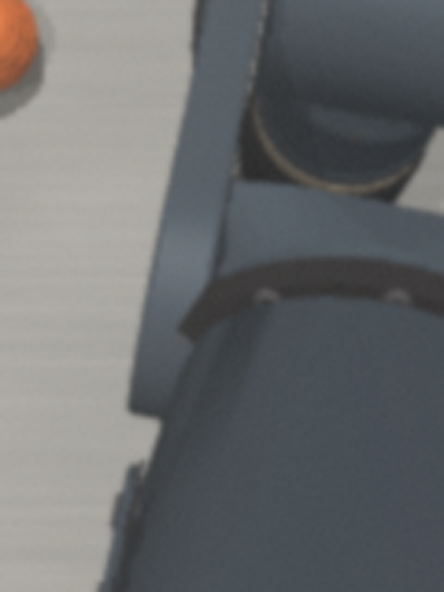

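```bash

python3 - <<'E'
from h import *
s=optics.snapshot("scene")
cv2.imwrite("pics/j2.png",cv2.resize(s["pixels"][180:240,270:330,::-1],None,fx=10,fy=10,interpolation=cv2.INTER_CUBIC))
J=np.array([.585,-.012]);a=np.radians(-7.4);M=np.array([[np.cos(a),np.sin(a)],[-np.sin(a),np.cos(a)]])
for u,v in((289.1,223.4),(302.3,223.4)):
  for z in(.093,.098): print(z,(M@(onz(s,u,v,z)-J)*1000).round(1))
E
```

```text
0.093 [ -1.7 -13.8]
0.098 [  3.4 -14. ]
0.093 [ 3.5 16.1]
0.098 [ 8.6 15.7]
```

View pics/j2.png

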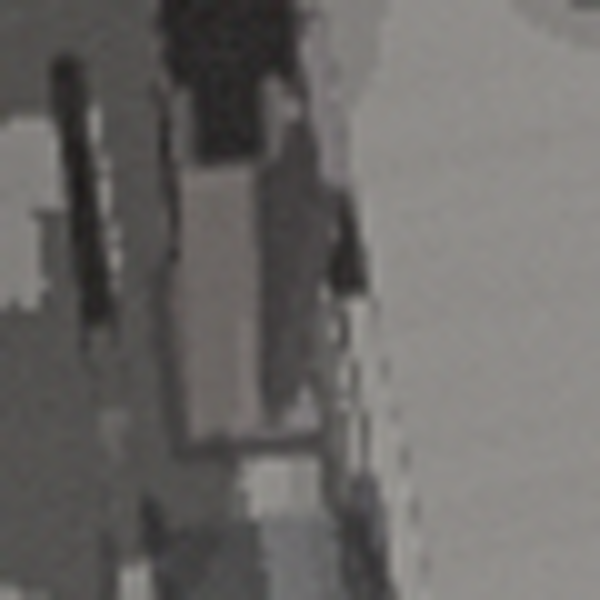

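The foot's near edge runs from (287.5,225) to (302,225), which puts the logger centre about −2.5 mm across the jaws. That is what I want, but it needs about +20 mm along x. I'll shift it, then lower.

```bash

python3 -m inch '{"hand":[0.7,0.7,0.7,0.7,0.7,0.7,0.7,0.7],"travel":[[0,0.4,0],[0,0.35,0],[0,0,0.2],[0,0,0.3],[0,0,0.3],[0,0,0.1],[0,0,0],[0,0,0]],"roll":[0,0,0,0,0,0,0,0]}'
python3 - <<'E'
from h import *
go(.597,-.016,.1,-7.4)
s=optics.snapshot("scene")
cv2.imwrite("pics/j3.png",cv2.resize(s["pixels"][180:260,265:345,::-1],None,fx=7.5,fy=7.5,interpolation=cv2.INTER_CUBIC))
E
```

```text
t: 10.18
ee_pos: [0.5997, -0.0153, 0.1661]
orientation: [0.753, 0.657, -0.021, -0.016]
ft_force: [0.3, 0.3, -1.7]
opening: 0.586
t 10.18 pos [ 0.5997 -0.0153  0.1661] yawY -7.83 tilt [-0.053 -0.004 -0.999] F [ 0.3  0.3 -1.7] open 0.586 q6 -0.06
UNITS [-0.01  0.03  2.2 ] ROLL -0.43
```

View pics/j3.png

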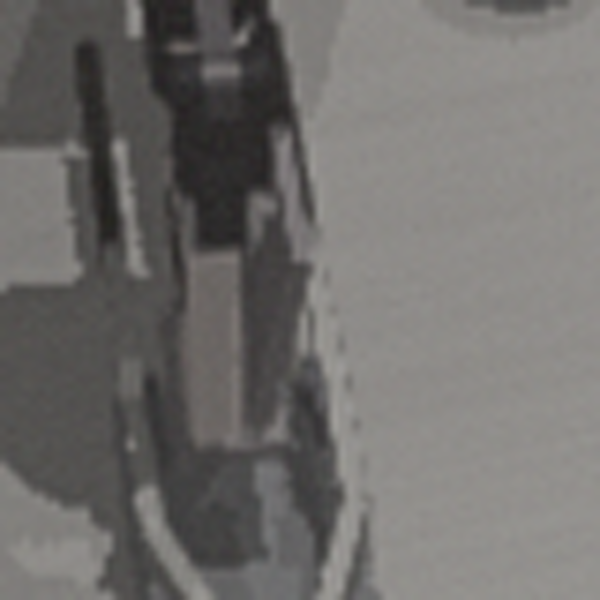

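```bash

python3 -m inch '{"hand":[0.7,0.7,0.7,0.7,0.7,0.7,0.7],"travel":[[0,0,0.2],[0,0,0.25],[0,0,0.25],[0,0,0.25],[0,0,0.25],[0,0,0],[0,0,0]],"roll":[0,0,0,0,0,0,0]}'
python3 - <<'E'
from h import *
go(.597,-.016,.1,-7.4)
s=optics.snapshot("scene")
cv2.imwrite("pics/j4.png",cv2.resize(s["pixels"][180:260,265:345,::-1],None,fx=7.5,fy=7.5,interpolation=cv2.INTER_CUBIC))
E
```

```text
t: 10.82
ee_pos: [0.5973, -0.0154, 0.1264]
orientation: [0.753, 0.657, -0.021, -0.016]
ft_force: [0.3, 0.6, -2.5]
opening: 0.581
t 10.82 pos [ 0.5973 -0.0154  0.1264] yawY -7.82 tilt [-0.053 -0.004 -0.999] F [ 0.3  0.6 -2.5] open 0.581 q6 -0.06
UNITS [-0.01  0.04  0.88] ROLL -0.42
```

View pics/j4.png

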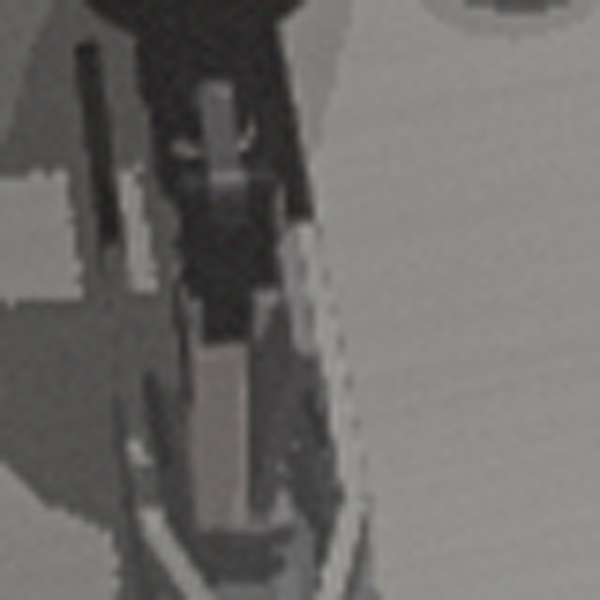

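No contact so far, and the logger is between the jaws. The last 25 mm will go in small steps while I watch the force.

```bash

python3 -m inch '{"hand":[0.7,0.7,0.7,0.7,0.7],"travel":[[0,0,0.2],[0,0,0.2],[0,0,0.15],[0,0,0],[0,0,0]],"roll":[0,0,0,0,0]}'
python3 -m inch '{"hand":[0.7,0.7,0.7],"travel":[[0,0,0.1],[0,0,0],[0,0,0]],"roll":[0,0,0]}'
python3 -c "
from h import *
go(.597,-.016,.1,-7.4)"
```

```text
t: 11.28
ee_pos: [0.597, -0.0156, 0.1088]
orientation: [0.753, 0.657, -0.021, -0.015]
ft_force: [-0.5, -0.7, -2.0]
opening: 0.584
t: 11.53
ee_pos: [0.597, -0.0157, 0.1057]
orientation: [0.753, 0.657, -0.021, -0.015]
ft_force: [1.0, 0.6, -2.4]
opening: 0.581
t 11.53 pos [ 0.597  -0.0157  0.1057] yawY -7.82 tilt [-0.051 -0.005 -0.999] F [ 1.   0.6 -2.4] open 0.581 q6 -0.06
UNITS [-0.01  0.01  0.19] ROLL -0.42
```

```bash

python3 -m inch '{"hand":[0.7,0.7,0.7],"travel":[[0,0,0.1],[0,0,0],[0,0,0]],"roll":[0,0,0]}'
python3 -m inch '{"hand":[0.7,0.7,0.7],"travel":[[0,0,0.08],[0,0,0],[0,0,0]],"roll":[0,0,0]}'
```

```text
t: 11.78
ee_pos: [0.5977, -0.0159, 0.1039]
orientation: [0.753, 0.657, -0.02, -0.014]
ft_force: [0.6, -0.8, -2.6]
opening: 0.581
t: 12.03
ee_pos: [0.5983, -0.0165, 0.1042]
orientation: [0.753, 0.657, -0.02, -0.013]
ft_force: [-0.1, -0.1, -1.8]
opening: 0.587
```

```bash

python3 -m inch '{"hand":[0.38,0.3,0.2,0.1,0,0],"travel":[[0,0,0],[0,0,0],[0,0,0],[0,0,0],[0,0,0],[0,0,0]],"roll":[0,0,0,0,0,0]}' 20
python3 - <<'E'
from h import *
go(.597,-.016,.2,-7.4)
s=optics.snapshot("scene")
cv2.imwrite("pics/j5.png",cv2.resize(s["pixels"][180:260,265:345,::-1],None,fx=7.5,fy=7.5,interpolation=cv2.INTER_CUBIC))
E
```

```text
t: 12.53
ee_pos: [0.5986, -0.0164, 0.1037]
orientation: [0.753, 0.657, -0.02, -0.013]
ft_force: [0.4, 0.5, -0.2]
opening: 1.001
t 12.53 pos [ 0.5986 -0.0164  0.1037] yawY -7.8 tilt [-0.046 -0.006 -0.999] F [ 0.4  0.5 -0.2] open 1.001 q6 -0.06
UNITS [-0.03 -0.2  -3.2 ] ROLL -0.4
```

View pics/j5.png

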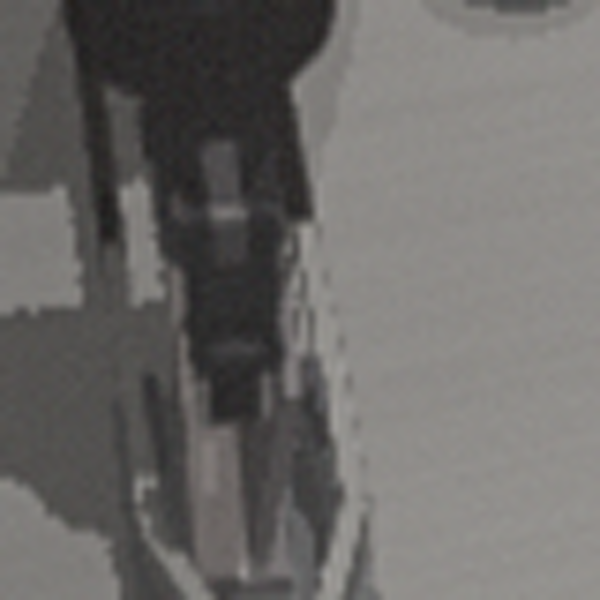

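Released. Retreat straight up, then look.

```bash

python3 -m inch '{"hand":[0,0,0,0,0,0,0,0],"travel":[[0,0,-0.2],[0,0,-0.4],[0,0,-0.7],[0,0,-0.8],[0,0,-0.8],[0,0,-0.6],[0,0,-0.2],[0,0,0]],"roll":[0,0,0,0,0,0,0,0]}' 20
python3 - <<'E'
from h import *
go(.461,.004,.22,82.6)
s=optics.snapshot("scene")
cv2.imwrite("pics/j6.png",cv2.resize(s["pixels"][170:270,255:345,::-1],None,fx=6.5,fy=6,interpolation=cv2.INTER_CUBIC))
E
```

```text
t: 13.25
ee_pos: [0.6035, -0.0156, 0.2204]
orientation: [0.753, 0.657, -0.02, -0.014]
ft_force: [-0.1, 0.3, 0.3]
opening: 0.999
t 13.25 pos [ 0.6035 -0.0156  0.2204] yawY -7.8 tilt [-0.049 -0.006 -0.999] F [-0.1  0.3  0.3] open 0.999 q6 -0.06
UNITS [ 0.   -4.79  0.24] ROLL -90.4
```

View pics/j6.png

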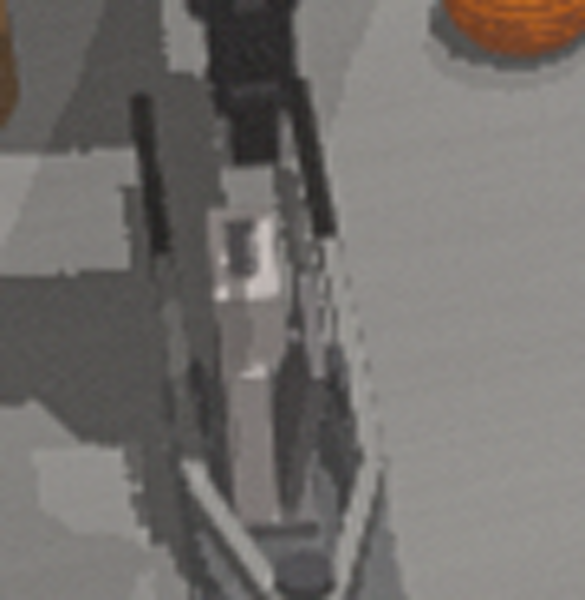

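```bash

python3 - <<'E'
from h import *
s=optics.snapshot("scene")
J=np.array([.585,-.012]);a=np.radians(-7.4);M=np.array([[np.cos(a),np.sin(a)],[-np.sin(a),np.cos(a)]])
for z in(.136,):
  for u,v in((292.7,211.7),(255+213/6.5,170+213/6),(255+285/6.5,170+290/6)): print((M@(onz(s,u,v,z)-J)*1000).round(1), onz(s,u,v,z))
# foot +x edge
for u,v in((255+245/6.5,170+527/6),(255+318/6.5,170+522/6)): print("foot",(M@(onz(s,u,v,.007)-J)*1000).round(1))
E
```

```text
[ 6.6 -3.8] [ 0.59104455 -0.01663269]
[-15.7 -12.5] [ 0.56784052 -0.0224086 ]
[30.1  7.1] [ 0.61577016 -0.00879088]
foot [ 27.7 -13.9]
foot [29.7 12.7]
```

The logger stands in the jaws at about (+3…+6, −3) mm in the jaws frame, upright with the cover ajar. Next is the handles.

```bash

python3 -m inch '{"hand":[0,0,0,0,0,0,0,0,0],"travel":[[0,-0.3,0],[0,-0.6,0],[0,-0.8,0],[0,-0.9,0],[0,-0.9,0],[0,-0.8,0],[0,-0.4,0],[0,0,0],[0,0,0]],"roll":[0,0,0,0,0,0,0,0,0]}' 20
python3 -m inch '{"hand":[0,0,0,0,0,0,0,0,0,0,0,0],"travel":[[0,0,0],[0,0,0],[0,0,0],[0,0,0],[0,0,0],[0,0,0],[0,0,0],[0,0,0],[0,0,0],[0,0,0],[0,0,0],[0,0,0]],"roll":[-7,-7,-7,-7,-7,-7,-7,-7,-7,-7,-7,-7]}'
python3 -c "
from h import *
go(.461,.004,.11,82.6)"
```

```text
t: 14.1
ee_pos: [0.4424, 0.0073, 0.2139]
orientation: [0.753, 0.657, -0.031, -0.028]
ft_force: [-0.2, 0.2, -0.4]
opening: 1.002
t: 15.1
ee_pos: [0.4525, 0.0048, 0.2067]
orientation: [0.102, 0.994, -0.003, -0.042]
ft_force: [0.5, 0.1, 0.1]
opening: 0.998
t 15.1 pos [0.4525 0.0048 0.2067] yawY 78.31 tilt [-0.084  0.002 -0.996] F [0.5 0.1 0.1] open 0.998 q6 -1.58
UNITS [-0.55  0.08  3.19] ROLL -4.29
```

```bash

python3 -m inch '{"hand":[0,0,0,0,0,0,0],"travel":[[-0.55,0.08,0.1],[0,0,0.5],[0,0,0.8],[0,0,0.8],[0,0,0.7],[0,0,0.2],[0,0,0]],"roll":[-4.3,0,0,0,0,0,0]}' 20
python3 - <<'E'
from h import *
go(.461,.004,.036,82.6)
for n in("scene","top"):
    s=optics.snapshot(n); p=s["pixels"][:,:,::-1]
    c=p[140:260,240:360] if n=="scene" else p[120:280,280:440]
    cv2.imwrite(f"pics/k_{n}.png",cv2.resize(c,(600,600),interpolation=cv2.INTER_CUBIC))
E
```

```text
t: 15.68
ee_pos: [0.4722, 0.0015, 0.1061]
orientation: [0.061, 0.997, -0.002, -0.038]
ft_force: [0.3, 0.1, 1.1]
opening: 1.001
t 15.68 pos [0.4722 0.0015 0.1061] yawY 83.06 tilt [-0.075  0.001 -0.997] F [0.3 0.1 1.1] open 1.001 q6 -1.66
UNITS [0.2  0.06 2.36] ROLL 0.46
```

View pics/k_scene.png

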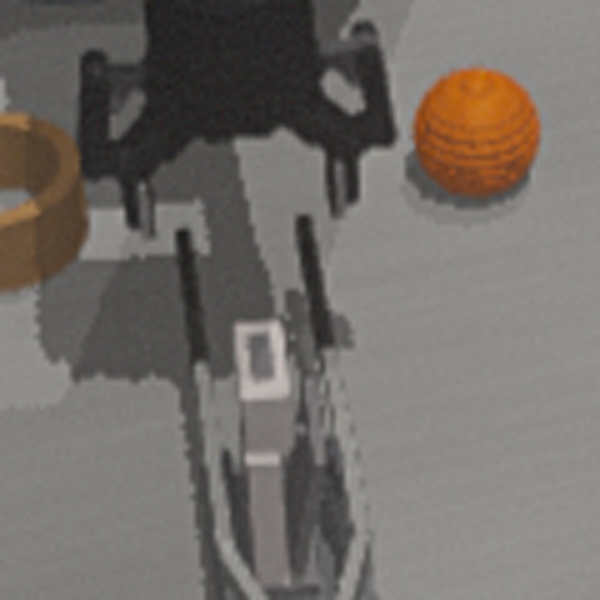

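View pics/k_top.png

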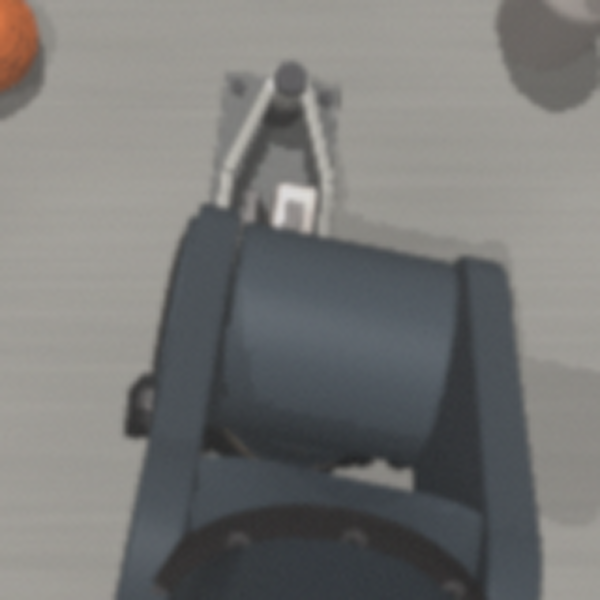

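The fingers straddle both grips in the scene view: fingertips at about (268,186) and (308,182), grips at (276,187) and (301,184). Descend, then squeeze.

```bash

python3 -m inch '{"hand":[0,0,0,0,0,0,0],"travel":[[0.2,0.06,0.3],[0,0,0.5],[0,0,0.6],[0,0,0.5],[0,0,0.3],[0,0,0],[0,0,0]],"roll":[0,0,0,0,0,0,0]}' 20
python3 -c "
from h import *
go(.461,.004,.036,82.6)"
```

```text
t: 16.37
ee_pos: [0.473, 0.0019, 0.0477]
orientation: [0.06, 0.998, -0.004, -0.025]
ft_force: [-0.5, 0.5, -0.1]
opening: 0.998
t 16.37 pos [0.473  0.0019 0.0477] yawY 83.09 tilt [-0.051 -0.005 -0.999] F [-0.5  0.5 -0.1] open 0.998 q6 -1.65
UNITS [0.39 0.03 0.41] ROLL 0.49
```

```bash

python3 -m inch '{"hand":[0.3,0.5,0.7],"travel":[[0,0,0],[0,0,0],[0,0,0]],"roll":[0,0,0]}' 22
python3 -c "
from h import *
go(.461,.004,.036,82.6)"
```

```text
t: 16.62
ee_pos: [0.4742, 0.0028, 0.0504]
orientation: [0.061, 0.998, -0.003, -0.024]
ft_force: [-1.3, 5.4, 4.1]
opening: 0.607
t 16.62 pos [0.4742 0.0028 0.0504] yawY 83.01 tilt [-0.047 -0.004 -0.999] F [-1.3  5.4  4.1] open 0.607 q6 -1.65
UNITS [ 0.42 -0.01  0.5 ] ROLL 0.41
```

```bash

python3 -m inch '{"hand":[0,0,0,0,0],"travel":[[0,0,0],[0.2,0,0.2],[0.2,0,0.3],[0,0,0.2],[0,0,0]],"roll":[0,0,0,0,0]}' 22
python3 -c "
from h import *
go(.461,.004,.036,82.6)"
python3 -m inch '{"hand":[0.3,0.5,0.8,0.9],"travel":[[0,0,0],[0,0,0.05],[0,0,0.1],[0,0,0.1]],"roll":[0,0,0,0]}' 22
python3 -c "
from h import *
go(.461,.004,.036,82.6)"
```

```text
t: 17.03
ee_pos: [0.4654, 0.0033, 0.0319]
orientation: [0.06, 0.998, -0.005, -0.018]
ft_force: [0.5, -0.1, 0.3]
opening: 0.997
t 17.03 pos [0.4654 0.0033 0.0319] yawY 83.11 tilt [-0.036 -0.007 -0.999] F [ 0.5 -0.1  0.3] open 0.997 q6 -1.65
UNITS [ 0.15  0.   -0.13] ROLL 0.51
t: 17.37
ee_pos: [0.4665, 0.0045, 0.0254]
orientation: [0.061, 0.998, -0.004, -0.017]
ft_force: [1.8, 20.5, 13.5]
opening: 0.454
t 17.37 pos [0.4665 0.0045 0.0254] yawY 82.97 tilt [-0.034 -0.005 -0.999] F [ 1.8 20.5 13.5] open 0.454 q6 -1.65
UNITS [ 0.19 -0.04 -0.35] ROLL 0.37
```

```bash

python3 -m inch '{"hand":[0.9,0.9,0.9],"travel":[[0,0,0],[0,0,0],[0,0,0]],"roll":[0,0,0]}' 22
python3 - <<'E'
from h import *
go(.461,.004,.036,82.6)
for n in("scene","top"):
    s=optics.snapshot(n); p=s["pixels"][:,:,::-1]
    c=p[140:260,240:360] if n=="scene" else p[120:280,280:440]
    cv2.imwrite(f"pics/m_{n}.png",cv2.resize(c,(600,600),interpolation=cv2.INTER_CUBIC))
go(.461,.004,.036,82.6)
E
```

```text
t: 17.62
ee_pos: [0.4661, 0.0048, 0.0263]
orientation: [0.06, 0.998, -0.004, -0.017]
ft_force: [-0.7, 0.8, -1.9]
opening: 0.294
t 17.62 pos [0.4661 0.0048 0.0263] yawY 83.1 tilt [-0.035 -0.006 -0.999] F [-0.7  0.8 -1.9] open 0.294 q6 -1.65
UNITS [ 0.18 -0.05 -0.32] ROLL 0.5
t 17.72 pos [0.4661 0.0049 0.0263] yawY 83.08 tilt [-0.035 -0.006 -0.999] F [-0.6  0.7  2.3] open 0.297 q6 -1.65
UNITS [ 0.18 -0.05 -0.32] ROLL 0.48
```

View pics/m_scene.png

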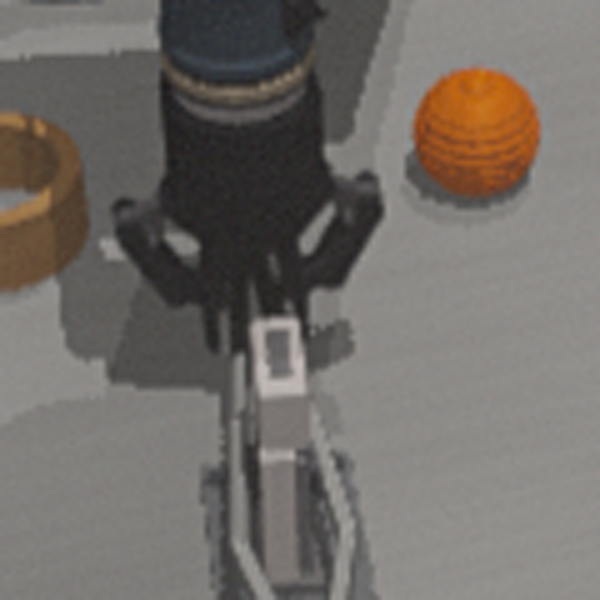

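```bash

python3 -m inch '{"hand":[1,1,1],"travel":[[0,0,0],[0,0,0],[0,0,0]],"roll":[0,0,0]}' 30
python3 - <<'E'
from h import *
s=optics.snapshot("scene")
cv2.imwrite("pics/m2.png",cv2.resize(s["pixels"][190:260,270:340,::-1],(600,600),interpolation=cv2.INTER_CUBIC))
E
```

```text
t: 17.97
ee_pos: [0.4661, 0.0049, 0.0263]
orientation: [0.06, 0.998, -0.004, -0.017]
ft_force: [-0.5, 2.3, 1.6]
opening: 0.284
```

View pics/m2.png

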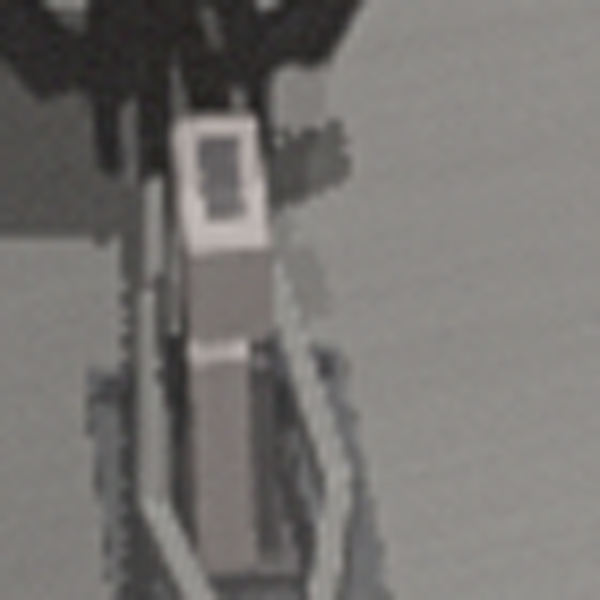

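At (300,230) in the scene view the cover is flush with the body. The handles barely moved when I went from 22 to 30 N, so they are on a solid stop. Releasing.

```bash

python3 -m inch '{"hand":[0.6,0.4,0.2,0,0,0],"travel":[[0,0,0],[0,0,0],[0,0,0],[0,0,0],[0,0,0],[0,0,0]],"roll":[0,0,0,0,0,0]}' 20
python3 -m inch '{"hand":[0,0,0,0,0,0,0,0,0,0],"travel":[[0,0,-0.2],[0,0,-0.4],[0,0,-0.7],[0,0,-0.8],[0,0,-0.8],[0,0,-0.8],[0,0,-0.8],[0,0,-0.8],[0,0,-0.4],[0,0,0]],"roll":[0,0,0,0,0,0,0,0,0,0]}' 20
python3 - <<'E'
from h import *
go(.585,-.012,.22,-7.4)
for n in("scene","top"):
    s=optics.snapshot(n); p=s["pixels"][:,:,::-1]
    c=p[150:270,240:360] if n=="scene" else p[120:280,280:440]
    cv2.imwrite(f"pics/n_{n}.png",cv2.resize(c,(600,600),interpolation=cv2.INTER_CUBIC))
E
```

```text
t: 18.52
ee_pos: [0.4673, 0.0043, 0.0251]
orientation: [0.061, 0.998, -0.004, -0.016]
ft_force: [0.7, -0.3, -0.0]
opening: 1.003
t: 19.35
ee_pos: [0.4722, 0.0039, 0.2077]
orientation: [0.061, 0.998, -0.005, -0.016]
ft_force: [-0.2, -0.4, 0.7]
opening: 1.001
t 19.35 pos [0.4722 0.0039 0.2077] yawY 83.05 tilt [-0.033 -0.008 -0.999] F [-0.2 -0.4  0.7] open 1.001 q6 -1.66
UNITS [-3.78 -0.08 -0.53] ROLL 90.45
```

View pics/n_scene.png

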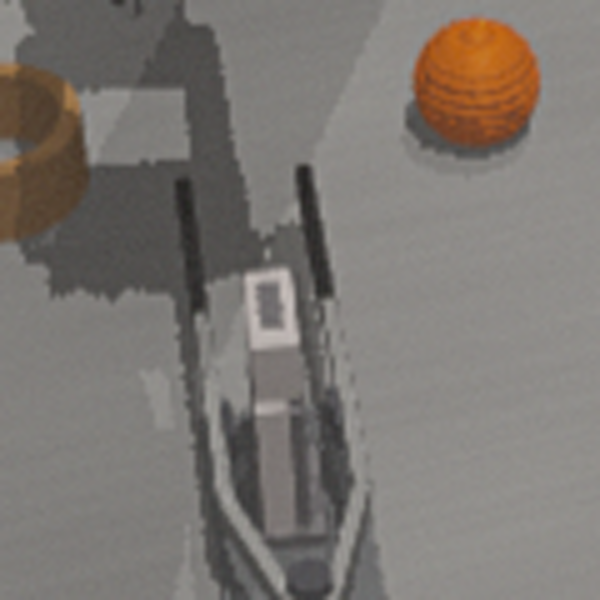

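View pics/n_top.png

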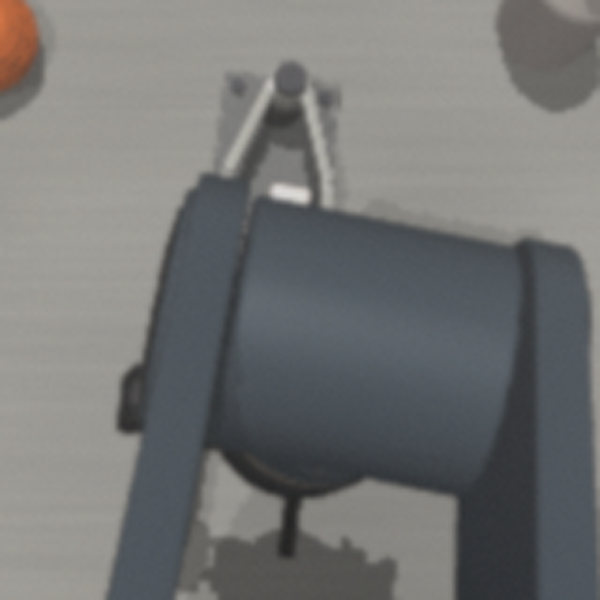

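The handles sprang open and the cover is flush, with the logger head at about (294,211) in the scene view. I'll measure it for the regrasp.

```bash

python3 - <<'E'
from h import *
s=optics.snapshot("scene")
for th in(145,155,165):print(bright(s,(285,200,303,222),.136,th))
# foot edge
go(.588,-.010,.22,-8)
E
```

```text
(((590.1112060546875, -14.732696533203125), (22.851633071899414, 50.954139709472656), 80.06062316894531), 140.625)
(((590.0787963867188, -14.217283248901367), (21.439321517944336, 49.78485107421875), 79.95201873779297), 131.6875)
(((589.9736328125, -14.024518966674805), (20.27202796936035, 48.45682144165039), 80.08320617675781), 122.1875)
t 19.5 pos [0.4702 0.0043 0.2044] yawY 83.04 tilt [-0.04  -0.007 -0.999] F [-0.8  0.7  0.1] open 1.001 q6 -1.66
UNITS [-3.93 -0.   -0.67] ROLL 91.04
```

```bash

python3 -m inch '{"hand":[0,0,0,0,0,0,0,0,0,0,0,0],"travel":[[0,0,-0.3],[0,0,-0.2],[0,0,0],[0,0,0],[0,0,0],[0,0,0],[0,0,0],[0,0,0],[0,0,0],[0,0,0],[0,0,0],[0,0,0]],"roll":[7,7,7,7,7,7,7,7,7,7,7,7]}'
python3 -c "
from h import *
go(.59,-.0145,.22,-10)"
```

```text
t: 20.5
ee_pos: [0.4561, 0.0064, 0.2006]
orientation: [0.725, 0.687, -0.03, -0.03]
ft_force: [-0.4, 0.2, 1.0]
opening: 1.002
t 20.5 pos [0.4561 0.0064 0.2006] yawY -3.06 tilt [-0.085  0.003 -0.996] F [-0.4  0.2  1. ] open 1.002 q6 -0.16
UNITS [-0.46  4.42 -1.03] ROLL 6.94
```

```bash

python3 -m inch '{"hand":[0,0,0,0,0,0,0,0,0],"travel":[[0,0,-0.4],[0,0.3,-0.3],[-0.1,0.6,-0.1],[-0.1,0.8,-0.1],[-0.1,0.8,-0.1],[-0.1,0.8,-0.1],[-0.1,0.7,0],[0,0.3,0],[0,0,0]],"roll":[4,3,0,0,0,0,0,0,0]}'
python3 -c "
from h import *
go(.59,-.0145,.17,-10)"
```

```text
t: 21.25
ee_pos: [0.5741, -0.0309, 0.2027]
orientation: [0.768, 0.637, -0.045, -0.045]
ft_force: [0.3, -0.2, -0.3]
opening: 1.003
t 21.25 pos [ 0.5741 -0.0309  0.2027] yawY -10.76 tilt [-0.126  0.012 -0.992] F [ 0.3 -0.2 -0.3] open 1.003 q6 -0.04
UNITS [0.65 0.55 1.02] ROLL -0.76
```

Tool tilt has grown to −0.126. A short test will show which motions change it.

```bash
cat > st.py <<'E'
from h import *
st=ctrl.state();R=Ro.from_quat(st["orientation"]).as_matrix()
print("  pos",st["ee_pos"].round(4),"tilt",R[:2,2].round(4),"q",st["q"].round(4),"v",abs(st["joint_velocities"]).max().round(3))
E
python3 st.py
python3 -m inch '{"hand":[0,0,0,0],"travel":[[0,0,0],[0,0,0],[0,0,0],[0,0,0]],"roll":[0,0,0,0]}' >/dev/null; python3 st.py
python3 -m inch '{"hand":[0,0,0,0],"travel":[[0,0,-0.5],[0,0,0],[0,0,-0.5],[0,0,0]],"roll":[0,0,0,0]}' >/dev/null; python3 st.py
python3 -m inch '{"hand":[0,0,0,0],"travel":[[0,0,0.5],[0,0,0],[0,0,0.5],[0,0,0]],"roll":[0,0,0,0]}' >/dev/null; python3 st.py
python3 -m inch '{"hand":[0,0,0,0],"travel":[[0,0.5,0],[0,0,0],[0,0.5,0],[0,0,0]],"roll":[0,0,0,0]}' >/dev/null; python3 st.py
python3 -m inch '{"hand":[0,0,0,0],"travel":[[0,0,0.5],[0,0,0.5],[0,0,0.5],[0,0,0]],"roll":[0,0,0,0]}' >/dev/null; python3 st.py
python3 -m inch '{"hand":[0,0,0,0],"travel":[[0,0,-0.5],[0,0,-0.5],[0,0,-0.5],[0,0,0]],"roll":[0,0,0,0]}' >/dev/null; python3 st.py
```

```text
pos [ 0.5741 -0.0309  0.2027] tilt [-0.126   0.0115] q [-0.2384  0.5459  1.4968 -0.0197  1.2244 -0.0435] v 0.031
  pos [ 0.5682 -0.0291  0.1993] tilt [-0.1378  0.0143] q [-0.2377  0.5475  1.5069 -0.0197  1.225  -0.0433] v 0.028
  pos [ 0.5688 -0.0279  0.2295] tilt [-0.1412  0.0151] q [-0.2356  0.5145  1.473  -0.019   1.2955 -0.0438] v 0.099
  pos [ 0.5627 -0.0267  0.1992] tilt [-0.1401  0.0148] q [-0.2358  0.5414  1.5197 -0.0196  1.2207 -0.0431] v 0.062
  pos [ 0.5904 -0.0316  0.1955] tilt [-0.1437  0.0154] q [-0.233   0.5832  1.447  -0.0191  1.2553 -0.0415] v 0.091
  pos [ 0.5824 -0.0304  0.1526] tilt [-0.1426  0.0149] q [-0.2341  0.6257  1.5047 -0.0203  1.154  -0.0408] v 0.041
  pos [ 0.5851 -0.0301  0.1997] tilt [-0.1501  0.0165] q [-0.2324  0.5741  1.4527 -0.0194  1.2652 -0.0418] v 0.043
```

```bash
python3 -c "
from h import *
t=optics.snapshot('top')
for u,v in((275,128),(275,302),(437,112)):print(onz(t,u,v,.04))
go(.62,.13,.2,-10)"
```

```text
[0.73314326 0.16298641]
[0.33516094 0.15778744]
[ 0.77446577 -0.22382033]
t 23.3 pos [ 0.5842 -0.0299  0.1985] yawY -10.56 tilt [-0.152  0.017 -0.988] F [ 0.2  0.1 -0.4] open 1.001 q6 -0.04
UNITS [ 5.46  0.19 -0.14] ROLL -0.56
```

```bash

python3 -m inch '{"hand":[0,0,0,0,0,0,0,0,0],"travel":[[0.4,-0.1,0],[0.7,-0.2,0],[0.9,-0.2,0],[0.9,-0.2,0],[0.9,-0.2,0],[0.9,-0.2,0],[0.7,-0.1,0],[0.3,0,0],[0,0,0]],"roll":[0,0,0,0,0,0,0,0,0]}'; python3 st.py
python3 -m inch '{"hand":[0,0,0,0,0,0,0],"travel":[[0,0,0.5],[0,0,0.8],[0,0,0.8],[0,0,0.7],[0,0,0.5],[0,0,0],[0,0,0]],"roll":[0,0,0,0,0,0,0]}'>/dev/null; python3 st.py
python3 -m inch '{"hand":[0,0,0,0],"travel":[[0,0,0],[0,0,0],[0,0,0],[0,0,0]],"roll":[0,0,0,0]}' >/dev/null; python3 st.py

```

```text
t: 24.05
ee_pos: [0.5721, 0.1571, 0.1981]
orientation: [0.767, 0.636, -0.057, -0.06]
ft_force: [-0.6, -0.3, 0.6]
opening: 1.0
  pos [0.5721 0.1571 0.1981] tilt [-0.1644  0.0197] q [0.0644 0.5877 1.4323 0.0315 1.2853 0.2399] v 0.025
  pos [0.5544 0.1549 0.0963] tilt [-0.1654  0.0163] q [0.0643 0.7003 1.5503 0.0309 1.056  0.2343] v 0.028
  pos [0.5568 0.1532 0.099 ] tilt [-0.1608  0.0164] q [0.0614 0.6967 1.5472 0.0301 1.0581 0.234 ] v 0.015
```

```bash

python3 -c "
from h import *
go(.655,.065,.11,-10)"

```

```text
t 24.97 pos [0.5568 0.1532 0.099 ] yawY -10.92 tilt [-0.161  0.016 -0.987] F [ 0.5 -0.4 -0.4] open 0.998 q6 0.23
UNITS [-2.28  3.66 -0.94] ROLL -0.92
```

```bash

python3 -m inch '{"hand":[0,0,0,0,0,0,0,0],"travel":[[-0.3,0.4,-0.2],[-0.4,0.7,-0.2],[-0.4,0.7,-0.2],[-0.4,0.7,-0.2],[-0.4,0.6,-0.1],[-0.3,0.4,0],[0,0,0],[0,0,0]],"roll":[0,0,0,0,0,0,0,0]}'>/dev/null; python3 st.py
python3 -m inch '{"hand":[0,0,0,0],"travel":[[0,0,0],[0,0,0],[0,0,0],[0,0,0]],"roll":[0,0,0,0]}' >/dev/null; python3 st.py

```

```text
pos [0.6627 0.0591 0.1183] tilt [-0.1456  0.0126] q [-7.9200e-02  7.6710e-01  1.2960e+00  1.1000e-03  1.2251e+00  1.0830e-01] v 0.038
  pos [0.661  0.0604 0.1193] tilt [-0.147   0.0131] q [-0.0776  0.7644  1.2992  0.0017  1.2262  0.1084] v 0.015
```

```bash

python3 -m inch '{"hand":[0,0,0,0,0,0],"travel":[[0,0,0.5],[0,0,0.6],[0,0,0.5],[0,0,0.3],[0,0,0],[0,0,0]],"roll":[0,0,0,0,0,0]}'>/dev/null; python3 st.py
python3 -m inch '{"hand":[0,0,0,0],"travel":[[0,0,0],[0,0,0],[0,0,0],[0,0,0]],"roll":[0,0,0,0]}' ; python3 st.py

```

```text
pos [0.6507 0.0657 0.063 ] tilt [-0.1462  0.0127] q [-0.071   0.8237  1.3545  0.0026  1.1107  0.1084] v 0.014
t: 26.8
ee_pos: [0.6522, 0.0663, 0.0654]
orientation: [0.766, 0.639, -0.051, -0.051]
ft_force: [-0.2, -0.3, 0.5]
opening: 1.0
  pos [0.6522 0.0663 0.0654] tilt [-0.1426  0.0124] q [-0.07    0.8209  1.3522  0.0027  1.1122  0.1085] v 0.011
```

```bash

python3 -m inch '{"hand":[0,0,0,0,0,0,0,0],"travel":[[0.4,-0.4,0.1],[0.4,-0.7,0.1],[0.4,-0.8,0.1],[0.4,-0.8,0.2],[0.4,-0.8,0.2],[0.3,-0.7,0.2],[0.2,-0.4,0.2],[0,0,0]],"roll":[0,0,0,0,0,0,0,0]}'>/dev/null; python3 st.py
python3 -m inch '{"hand":[0,0,0,0],"travel":[[0,0,0.2],[0,0,0],[0,0,0],[0,0,0]],"roll":[0,0,0,0]}' >/dev/null; python3 st.py
python3 -m inch '{"hand":[0,0,0,0],"travel":[[0,0,0],[0,0,0],[0,0,0],[0,0,0]],"roll":[0,0,0,0]}' >/dev/null; python3 st.py

```

```text
pos [0.5203 0.172  0.0536] tilt [-0.135   0.0138] q [0.1003 0.7297 1.665  0.0353 0.8806 0.2598] v 0.024
  pos [0.5214 0.1729 0.0483] tilt [-0.1307  0.0138] q [0.1017 0.7381 1.6665 0.0354 0.8663 0.2595] v 0.023
  pos [0.5251 0.1711 0.0486] tilt [-0.1265  0.0145] q [0.0979 0.7389 1.6617 0.0352 0.8662 0.2594] v 0.008
```

Holding low tilts it back by about +0.001 per row, and there is time to spare. I'll hold low in this clear spot.

```bash

python3 -m inch '{"hand":[0,0,0,0,0,0,0,0,0,0,0,0],"travel":[[0,-0.3,0.4],[0,-0.2,0.4],[0,0,0.1],[0,0,0],[0,0,0],[0,0,0],[0,0,0],[0,0,0],[0,0,0],[0,0,0],[0,0,0],[0,0,0]],"roll":[0,0,0,0,0,0,0,0,0,0,0,0]}' ; python3 st.py
python3 -m inch '{"hand":[0,0,0,0,0,0,0,0,0,0,0,0],"travel":[[0,-0.2,0.2],[0,-0.2,0],[0,0,0],[0,0,0],[0,0,0.1],[0,0,0],[0,0,0],[0,0,0],[0,0,0],[0,0,0],[0,0,0],[0,0,0]],"roll":[0,0,0,0,0,0,0,0,0,0,0,0]}' ; python3 st.py

```

```text
t: 29.13
ee_pos: [0.5132, 0.1733, 0.0258]
orientation: [0.769, 0.636, -0.04, -0.043]
ft_force: [-0.5, 0.1, 0.1]
opening: 0.998
  pos [0.5132 0.1733 0.0258] tilt [-0.1158  0.0156] q [0.1039 0.7658 1.7038 0.0389 0.7863 0.2631] v 0.005
t: 30.13
ee_pos: [0.4989, 0.176, 0.0173]
orientation: [0.769, 0.636, -0.04, -0.043]
ft_force: [-0.9, -0.0, 0.5]
opening: 1.001
  pos [0.4989 0.176  0.0173] tilt [-0.1162  0.0156] q [0.1115 0.7718 1.7387 0.0419 0.7455 0.2673] v 0.002
```

Two ideas to handle this. With the cover shut I can grasp the head across its 23 mm depth, with the tool turned 90°. The tilt then lies in the plane of the pads and does no harm. I'll rise, turn and move over the head.

```bash

python3 -m inch '{"hand":[0,0,0,0,0,0,0,0,0,0],"travel":[[0,0,-0.4],[0,0,-0.8],[0,0,-0.9],[0,0,-0.9],[0,0,-0.9],[0,0,-0.9],[0,0,-0.9],[0,0,-0.7],[0,0,-0.4],[0,0,0]],"roll":[0,0,0,0,0,0,0,0,0,0]}' ; python3 st.py
python3 -m inch '{"hand":[0,0,0,0,0,0,0,0,0,0,0,0],"travel":[[0,0,0],[0,0,0],[0,0,0],[0,0,0],[0,0,0],[0,0,0],[0,0,0],[0,0,0],[0,0,0],[0,0,0],[0,0,0],[0,0,0]],"roll":[7,7,7,7,7,7,7,7,7,7,7,7]}' ; python3 st.py
python3 -c "
from h import *
go(.588,-.014,.21,-100)"
```

```text
t: 30.97
ee_pos: [0.5223, 0.1723, 0.2283]
orientation: [0.769, 0.636, -0.042, -0.045]
ft_force: [0.9, 0.2, 0.2]
opening: 1.005
  pos [0.5223 0.1723 0.2283] tilt [-0.1217  0.0148] q [0.1005 0.477  1.5461 0.0285 1.2386 0.2783] v 0.013
t: 31.97
ee_pos: [0.5136, 0.1713, 0.2174]
orientation: [0.996, -0.06, -0.07, -0.002]
ft_force: [0.2, -0.4, -0.3]
opening: 1.001
  pos [0.5136 0.1713 0.2174] tilt [-0.1396  0.013 ] q [0.1003 0.4866 1.5666 0.0286 1.2265 1.7797] v 1.483
t 31.97 pos [0.5136 0.1713 0.2174] yawY -96.86 tilt [-0.14   0.013 -0.99 ] F [ 0.2 -0.4 -0.3] open 1.001 q6 1.78
UNITS [ 3.2   5.84 -0.18] ROLL 3.14
```

```bash

python3 -m inch '{"hand":[0,0,0,0,0,0,0,0,0,0],"travel":[[0.2,0.3,0],[0.4,0.7,-0.05],[0.5,0.9,-0.05],[0.5,0.9,-0.05],[0.5,0.9,0],[0.5,0.9,0],[0.4,0.7,0],[0.2,0.4,0],[0,0,0],[0,0,0]],"roll":[3.1,0,0,0,0,0,0,0,0,0]}'
python3 -c "
from h import *
go(.588,-.014,.17,-100)
s=optics.snapshot('scene');cv2.imwrite('pics/r1.png',cv2.resize(s['pixels'][130:250,240:360,::-1],(600,600),interpolation=cv2.INTER_CUBIC))"
```

```text
t: 32.8
ee_pos: [0.5713, -0.019, 0.197]
orientation: [0.993, -0.088, -0.081, -0.001]
ft_force: [-0.7, 0.4, 1.4]
opening: 1.001
t 32.8 pos [ 0.5713 -0.019   0.197 ] yawY -100.13 tilt [-0.161  0.016 -0.987] F [-0.7  0.4  1.4] open 1.001 q6 1.54
UNITS [ 0.66 -0.27  0.8 ] ROLL -0.13
```

View pics/r1.png

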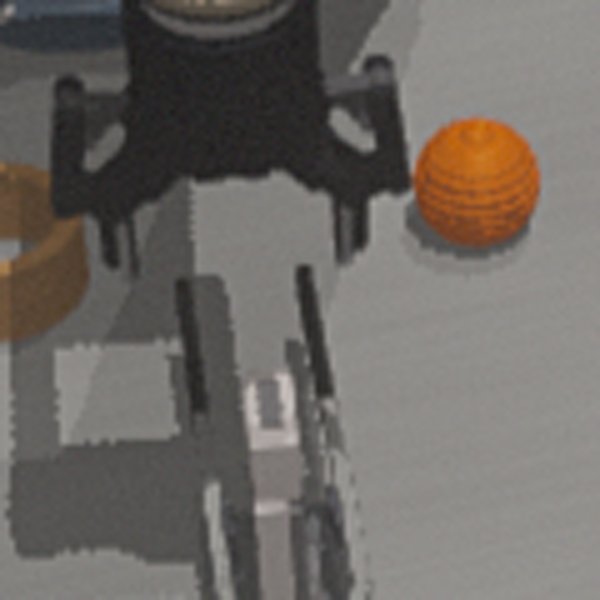

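```bash

python3 -m inch '{"hand":[0,0,0,0,0,0],"travel":[[0.66,-0.27,0],[0,0,0.3],[0,0,0.5],[0,0,0.3],[0,0,0],[0,0,0]],"roll":[0,0,0,0,0,0]}'>/dev/null
python3 -c "
from h import *
go(.587,-.0142,.106,-100)
s=optics.snapshot('scene');cv2.imwrite('pics/r2.png',cv2.resize(s['pixels'][130:250,240:360,::-1],(600,600),interpolation=cv2.INTER_CUBIC))"
```

```text
t 33.35 pos [ 0.5823 -0.0042  0.1597] yawY -99.56 tilt [-0.166  0.018 -0.986] F [-0.  -0.2  0.4] open 0.996 q6 1.55
UNITS [0.51 0.28 1.73] ROLL 0.44
```

View pics/r2.png

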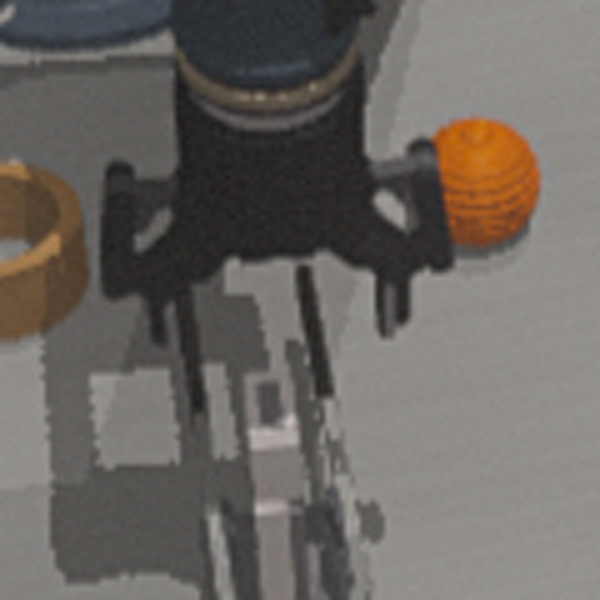

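```bash

python3 -m inch '{"hand":[0,0,0,0,0,0,0],"travel":[[0.5,0.28,0],[0,0,0.3],[0,0,0.5],[0,0,0.4],[0,0,0.2],[0,0,0],[0,0,0]],"roll":[0,0,0,0,0,0,0]}'>/dev/null
python3 -c "
from h import *
go(.587,-.0142,.106,-100)"
```

```text
t 33.98 pos [ 0.5875 -0.0119  0.1171] yawY -99.48 tilt [-0.163  0.018 -0.986] F [ 0.2  0.  -0.5] open 1.001 q6 1.54
UNITS [0.06 0.07 0.37] ROLL 0.52
```

```bash

python3 -m inch '{"hand":[0,0,0,0],"travel":[[0.06,0.07,0.15],[0,0,0.2],[0,0,0],[0,0,0]],"roll":[0.5,0,0,0]}'>/dev/null
python3 -c "
from h import *
go(.587,-.0142,.106,-100)
s=optics.snapshot('scene');cv2.imwrite('pics/r3.png',cv2.resize(s['pixels'][130:250,240:360,::-1],(600,600),interpolation=cv2.INTER_CUBIC))"
```

```text
t 34.32 pos [ 0.5881 -0.0142  0.1073] yawY -100.02 tilt [-0.16   0.017 -0.987] F [0.5 0.3 0.5] open 0.997 q6 1.55
UNITS [-0.03  0.01  0.05] ROLL -0.02
```

View pics/r3.png

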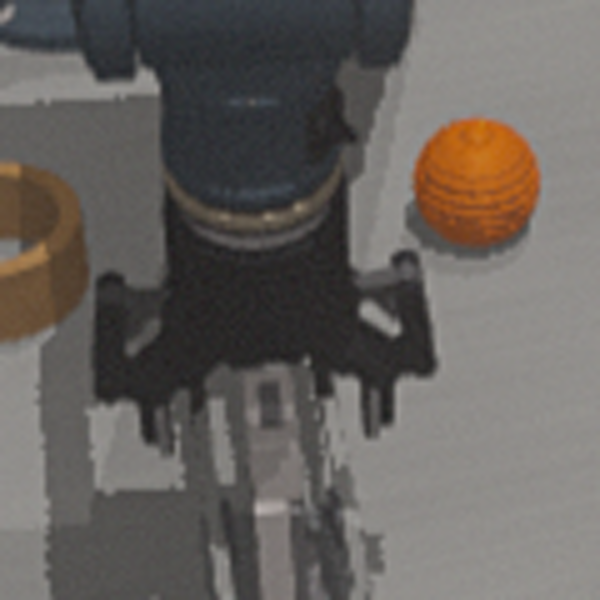

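The fingers are centred on the head: tips at zoomed x of 158 and 378, head at 270. Closing.

```bash

python3 -m inch '{"hand":[0.3,0.5,0.7,0.85,0.85,0.85],"travel":[[0,0,0],[0,0,0],[0,0,0],[0,0,0],[0,0,0],[0,0,0]],"roll":[0,0,0,0,0,0]}' 25
python3 st.py
python3 -m inch '{"hand":[0.85,0.85,0.85,0.85],"travel":[[0,0,0],[0,0,-0.2],[0,0,-0.3],[0,0,0]],"roll":[0,0,0,0]}' 40
python3 -c "
from h import *
go(.587,-.0142,.106,-100)
s=optics.snapshot('scene');cv2.imwrite('pics/r4.png',cv2.resize(s['pixels'][130:250,240:360,::-1],(600,600),interpolation=cv2.INTER_CUBIC))"
```

```text
t: 34.87
ee_pos: [0.5888, -0.0142, 0.1081]
orientation: [0.993, -0.088, -0.08, -0.002]
ft_force: [0.4, 0.6, 0.1]
opening: 0.262
  pos [ 0.5888 -0.0142  0.1081] tilt [-0.1583  0.0172] q [-0.2057  0.698   1.5056 -0.0174  1.0972  1.5503] v 0.003
t: 35.2
ee_pos: [0.5906, -0.0143, 0.1231]
orientation: [0.993, -0.088, -0.081, -0.002]
ft_force: [0.8, -0.2, -1.2]
opening: 0.257
t 35.2 pos [ 0.5906 -0.0143  0.1231] yawY -100.02 tilt [-0.16   0.017 -0.987] F [ 0.8 -0.2 -1.2] open 0.257 q6 1.55
UNITS [-0.03  0.01  0.58] ROLL -0.02
```

View pics/r4.png

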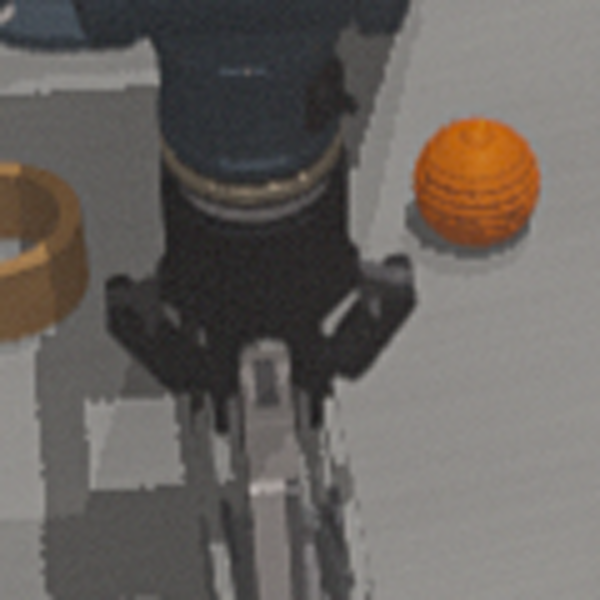

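The logger lifted cleanly. I'll take it straight up, compensating for the tilt.

```bash

python3 -m inch '{"hand":[0.85,0.85,0.85,0.85,0.85,0.85,0.85],"travel":[[-0.06,0,-0.3],[-0.1,0,-0.6],[-0.12,0,-0.8],[-0.12,0,-0.8],[-0.12,0,-0.8],[-0.1,0,-0.6],[0,0,-0.2]],"roll":[0,0,0,0,0,0,0]}' 40
python3 -c "
from h import *
go(.47,-.32,.24,-87)"
```

```text
t: 35.83
ee_pos: [0.5885, -0.0125, 0.2516]
orientation: [0.992, -0.087, -0.087, -0.002]
ft_force: [1.1, -0.8, -1.4]
opening: 0.257
t 35.83 pos [ 0.5885 -0.0125  0.2516] yawY -100.02 tilt [-0.172  0.02  -0.985] F [ 1.1 -0.8 -1.4] open 0.257 q6 1.55
UNITS [-1.99 10.77  0.86] ROLL -13.02
```

```bash

python3 -m inch '{"hand":[0.85,0.85,0.85,0.85,0.85,0.85,0.85],"travel":[[0,0.3,0],[-0.1,0.6,0],[-0.15,0.9,0],[-0.15,0.9,0],[-0.15,0.9,0],[-0.15,0.8,0],[-0.1,0.5,0]],"roll":[0,0,0,0,0,0,0]}' 40
python3 -c "
from h import *
go(.47,-.32,.24,-97)"
```

```text
t: 36.42
ee_pos: [0.536, -0.1568, 0.254]
orientation: [0.993, -0.083, -0.088, -0.003]
ft_force: [0.1, 0.8, -1.5]
opening: 0.263
t 36.42 pos [ 0.536  -0.1568  0.254 ] yawY -99.53 tilt [-0.175  0.02  -0.984] F [ 0.1  0.8 -1.5] open 0.263 q6 1.3
UNITS [-1.16  5.72  0.73] ROLL -2.53
```

```bash

python3 -m inch '{"hand":[0.85,0.85,0.85,0.85,0.85,0.85,0.85,0.85,0.85],"travel":[[-0.1,0.4,0],[-0.2,0.8,0],[-0.2,0.9,0],[-0.2,0.9,0],[-0.2,0.9,0],[-0.2,0.7,0],[-0.1,0.5,0],[0,0,0],[0,0,0]],"roll":[0,0,0,0,0,0,0,0,0]}' 40
python3 -c "
from h import *
go(.47,-.32,.17,-97)
for n in('scene','top'):
  s=optics.snapshot(n);c=s['pixels'][110:320,60:260,::-1] if n=='scene' else s['pixels'][150:330,410:610,::-1]
  cv2.imwrite(f'pics/b_{n}.png',cv2.resize(c,(600,600),interpolation=cv2.INTER_CUBIC))"
```

```text
t: 37.17
ee_pos: [0.4607, -0.3135, 0.2493]
orientation: [0.991, -0.087, -0.099, -0.008]
ft_force: [-0.6, 0.6, -2.5]
opening: 0.262
t 37.17 pos [ 0.4607 -0.3135  0.2493] yawY -99.99 tilt [-0.196  0.033 -0.98 ] F [-0.6  0.6 -2.5] open 0.262 q6 1.04
UNITS [0.86 0.15 2.52] ROLL -2.99
```

View pics/b_scene.png

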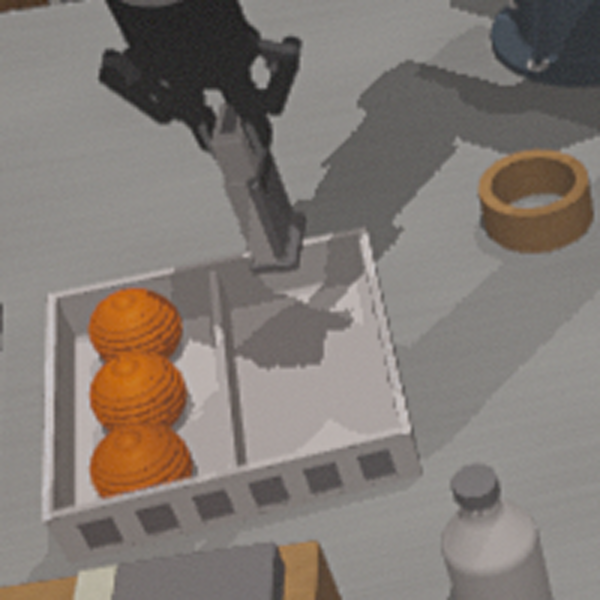

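View pics/b_top.png

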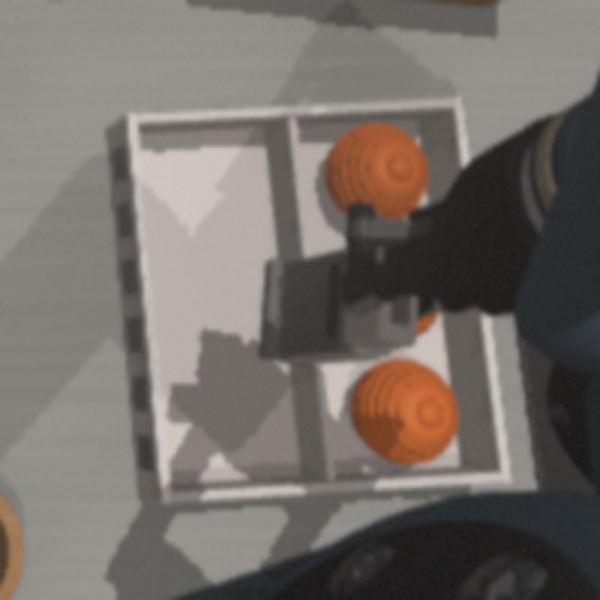

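```bash

python3 -m inch '{"hand":[0.85,0.85,0.85,0.85,0.85,0.85,0.85,0.85],"travel":[[0.3,0.05,0.2],[0.2,0.05,0.4],[0.1,0,0.5],[0.1,0,0.5],[0.1,0,0.5],[0.1,0,0.4],[0,0,0.2],[0,0,0]],"roll":[0,0,0,0,0,0,0,0]}' 40
python3 -c "
from h import *
go(.47,-.317,.125,-97)
for n in('scene','top'):
  s=optics.snapshot(n);c=s['pixels'][110:320,60:260,::-1] if n=='scene' else s['pixels'][150:330,410:610,::-1]
  cv2.imwrite(f'pics/b2_{n}.png',cv2.resize(c,(600,600),interpolation=cv2.INTER_CUBIC))"
```

```text
t: 37.93
ee_pos: [0.4771, -0.3108, 0.1543]
orientation: [0.992, -0.08, -0.099, -0.009]
ft_force: [1.0, 0.3, -2.1]
opening: 0.263
t 37.93 pos [ 0.4771 -0.3108  0.1543] yawY -99.23 tilt [-0.195  0.034 -0.98 ] F [ 1.   0.3 -2.1] open 0.263 q6 1.06
UNITS [-0.    0.24  1.  ] ROLL -2.23
```

View pics/b2_scene.png

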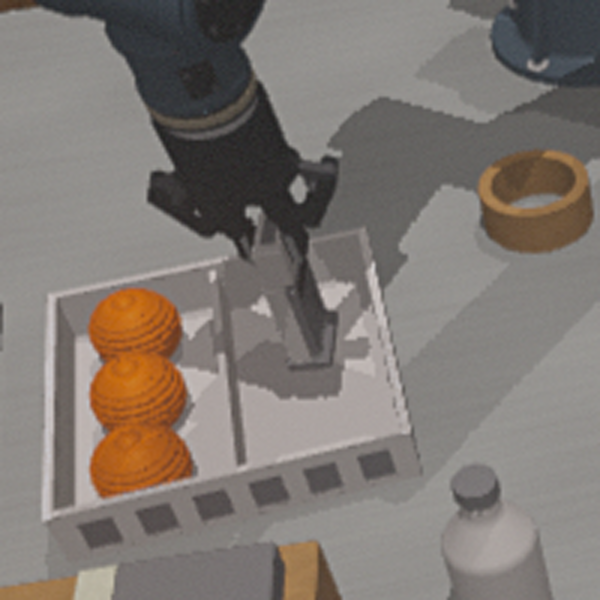

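View pics/b2_top.png

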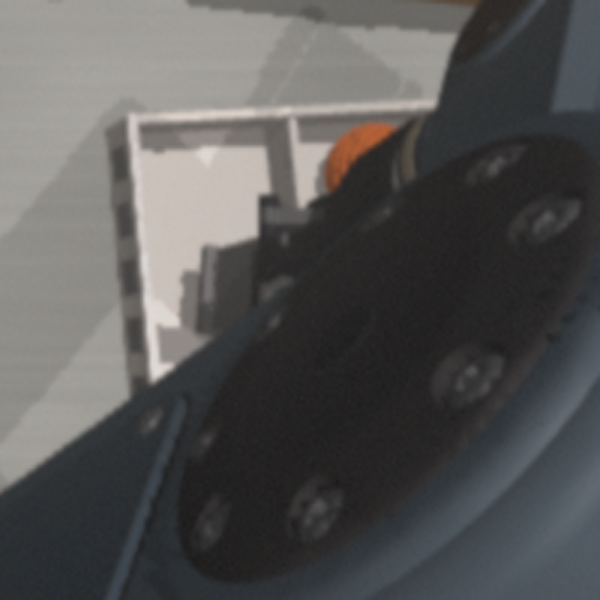

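```bash

python3 -m inch '{"hand":[0.85,0.85,0.85,0.85,0.85,0.85],"travel":[[0,0.25,0.2],[0.05,0,0.3],[0.05,0,0.3],[0.05,0,0.25],[0,0,0.1],[0,0,0]],"roll":[0,0,0,0,0,0]}' 40
python3 st.py
```

```text
t: 38.53
ee_pos: [0.476, -0.3212, 0.1203]
orientation: [0.992, -0.08, -0.095, -0.006]
ft_force: [-0.4, -0.6, -1.9]
opening: 0.26
  pos [ 0.476  -0.3212  0.1203] tilt [-0.1881  0.0268] q [-0.7327  0.6718  1.5283 -0.1189  1.1037  1.0618] v 0.008
```

```bash

python3 -m inch '{"hand":[0.85,0.85,0.85,0.85],"travel":[[0.02,0,0.12],[0.02,0,0.12],[0,0,0],[0,0,0]],"roll":[0,0,0,0]}' 
python3 -m inch '{"hand":[0.85,0.85,0.85],"travel":[[0.02,0,0.1],[0,0,0],[0,0,0]],"roll":[0,0,0]}'
python3 -m inch '{"hand":[0.85,0.85,0.85],"travel":[[0.02,0,0.1],[0,0,0],[0,0,0]],"roll":[0,0,0]}'; python3 st.py
```

```text
t: 38.87
ee_pos: [0.4757, -0.3214, 0.1123]
orientation: [0.992, -0.08, -0.095, -0.006]
ft_force: [0.1, 0.0, -1.7]
opening: 0.264
t: 39.12
ee_pos: [0.4762, -0.3216, 0.1094]
orientation: [0.992, -0.08, -0.095, -0.005]
ft_force: [-1.2, -0.5, -2.1]
opening: 0.265
t: 39.37
ee_pos: [0.4767, -0.3223, 0.1104]
orientation: [0.992, -0.08, -0.094, -0.004]
ft_force: [-0.8, -0.5, -2.9]
opening: 0.262
  pos [ 0.4767 -0.3223  0.1104] tilt [-0.1865  0.0235] q [-0.7327  0.6858  1.5332 -0.1218  1.0816  1.0654] v 0.009
```

```bash

python3 -m inch '{"hand":[0.85,0.85,0.85],"travel":[[0.02,0,0.15],[0,0,0],[0,0,0]],"roll":[0,0,0]}'; python3 st.py
python3 -c "
from h import *
for n in('scene','top'):
  s=optics.snapshot(n);c=s['pixels'][150:270,110:230,::-1]
  if n=='scene':cv2.imwrite(f'pics/b3_{n}.png',cv2.resize(c,(600,600),interpolation=cv2.INTER_CUBIC))"
```

```text
t: 39.62
ee_pos: [0.4772, -0.3235, 0.1098]
orientation: [0.992, -0.08, -0.093, -0.003]
ft_force: [-0.5, -0.2, -2.7]
opening: 0.262
  pos [ 0.4772 -0.3235  0.1098] tilt [-0.1848  0.02  ] q [-0.7328  0.6866  1.5331 -0.1238  1.0773  1.0664] v 0.004
```

View pics/b3_scene.png

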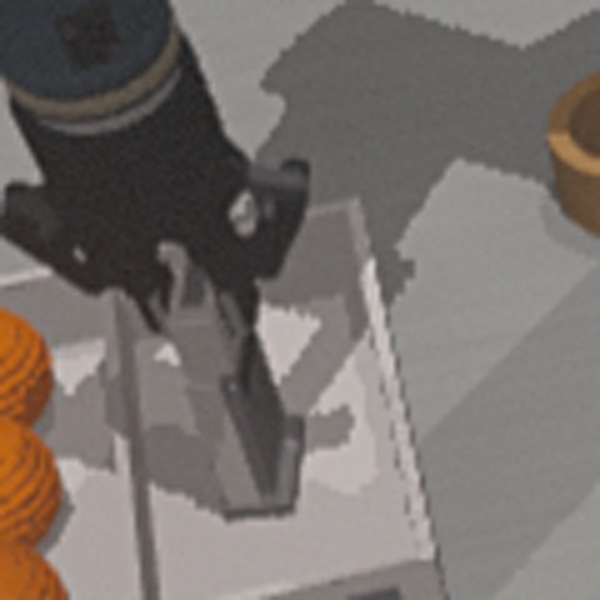

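It's on the floor, since z has stopped changing. Release and retreat.

```bash

python3 -m inch '{"hand":[0.68,0.6,0.5,0.3,0.1,0,0,0],"travel":[[0,0,0],[0,0,0],[0,0,0],[0,0,0],[0,0,0],[0,0,0],[0,0,0],[0,0,0]],"roll":[0,0,0,0,0,0,0,0]}' 20
python3 -m inch '{"hand":[0,0,0,0,0,0,0,0,0],"travel":[[0,0,-0.2],[0,0,-0.4],[0,0,-0.7],[0,0,-0.8],[0,0,-0.8],[0,0,-0.8],[0,0,-0.8],[0,0,-0.4],[0,0,0]],"roll":[0,0,0,0,0,0,0,0,0]}' 20
python3 -m inch '{"hand":[0,0,0,0,0,0,0],"travel":[[0,-0.3,0],[0,-0.7,0],[0,-0.9,0],[0,-0.9,0],[0,-0.7,0],[0,-0.3,0],[0,0,0]],"roll":[0,0,0,0,0,0,0]}'
python3 - <<'E'
from h import *
go(.47,-.32,.2,-97)
for n in("scene","top"):
    s=optics.snapshot(n); cv2.imwrite(f"pics/f_{n}.png",s["pixels"][:,:,::-1])
    if n=="scene": cv2.imwrite("pics/f_z.png",cv2.resize(s["pixels"][160:300,70:330,::-1],None,fx=3,fy=3,interpolation=cv2.INTER_CUBIC))
E
```

```text
t: 40.38
ee_pos: [0.4763, -0.323, 0.1075]
orientation: [0.992, -0.08, -0.095, -0.004]
ft_force: [-0.2, 1.1, 1.1]
opening: 0.999
t: 41.13
ee_pos: [0.5047, -0.3257, 0.2604]
orientation: [0.992, -0.08, -0.096, -0.005]
ft_force: [-0.7, -0.7, 0.4]
opening: 0.997
t: 41.72
ee_pos: [0.5195, -0.2052, 0.2549]
orientation: [0.992, -0.082, -0.1, -0.007]
ft_force: [-0.7, -0.4, -0.1]
opening: 0.999
t 41.72 pos [ 0.5195 -0.2052  0.2549] yawY -99.41 tilt [-0.197  0.031 -0.98 ] F [-0.7 -0.4 -0.1] open 0.999 q6 1.22
UNITS [-0.61  4.04  2.  ] ROLL -2.41
```

View pics/f_z.png

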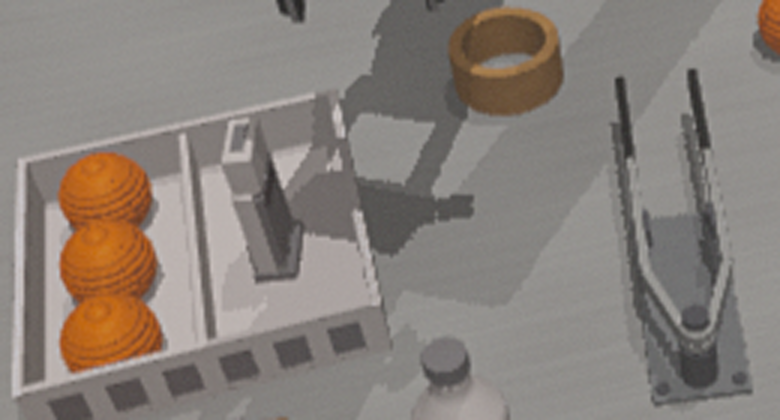

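View pics/f_top.png

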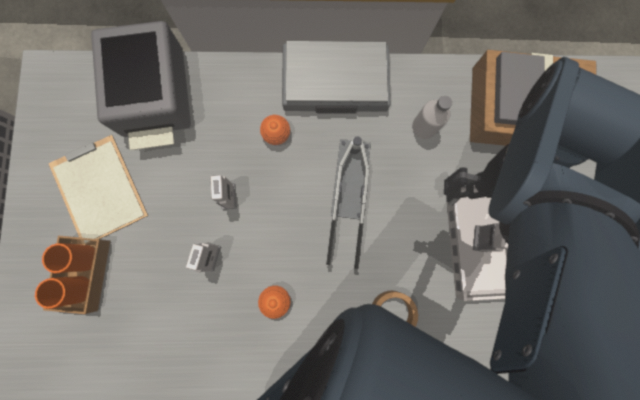

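```bash
python3 - <<'E'
from h import *
s=optics.snapshot("scene")
g=cv2.resize(s["pixels"][190:260,130:190,::-1],None,fx=9,fy=8.5,interpolation=cv2.INTER_CUBIC);cv2.imwrite("pics/f2.png",g)
h=onz(s,150,207.7,.136);print("head",h)
for u,v in((155.7,252.3),(169,252.3)):print("foot near",onz(s,u,v,.007))
a=np.radians(-9.5)
for c in([.135],):
  for dx,dy,z in((25,11.5,.136),(25,-11.5,.136),(-25,11.5,.136),(30,18.5,.006),(30,-15.5,.006)):
    P=[h[0]+(dx*np.cos(a)-dy*np.sin(a))/1000,h[1]+(dx*np.sin(a)+dy*np.cos(a))/1000,z];print(dx,dy,((proj(s,P)-[130,190])*[9,8.5]).round())
E
```

```text
head [ 0.48114874 -0.32301746]
foot near [ 0.49550115 -0.34182938]
foot near [ 0.50509091 -0.31086161]
25 11.5 [214. 210.]
25 -11.5 [120. 219.]
-25 11.5 [238.  84.]
30 18.5 [358. 553.]
30 -15.5 [229. 565.]
```

View pics/f2.png

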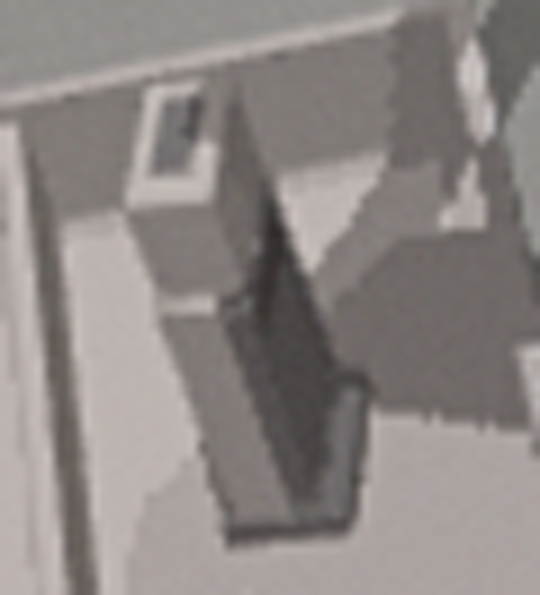

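```bash
python3 - <<'E'
from h import *
t=optics.snapshot("top")
print(bright(t,(205,170,230,202),.13,155),bright(t,(180,240,215,275),.13,155))
for u,v in((275,129),(275,302)):print(onz(t,u,v,.04))
print(ctrl.state()["joint_velocities"].round(3))
print(ctrl.finish_job())
E
```

```text
(((580.061279296875, 271.47222900390625), (66.91449737548828, 50.864070892333984), 1.7469249963760376), 516.125) (((438.3884582519531, 308.22918701171875), (67.86859893798828, 60.38451385498047), 89.71099853515625), 481.8125)
[0.73069779 0.16295446]
[0.33516094 0.15778744]
[-0.012 -0.001 -0.008  0.004  0.002  0.001]
the job is handed in; nothing more can be done
None
```

The job is handed in at about 42 s of the 72 s allowed; no verdict is reported. The ajar logger went onto the pliers' bed with its cover still open. I squeezed the handles until the cover clicked shut, let them spring open, and stood the logger in the crate's empty bay.

**Last checks that agree:**
- **Logger in the bay:** the scene view shows it upright on the floor, at about (0.48, −0.32) against a bay centre of (0.47, −0.32), with its cover flush.
- **Handles:** both are open again.
- **Robot:** the fingers are clear of everything.
- **Bystanders:** the closed loggers, fruit and bottle look unmoved in the top view.

**What failed or disagreed:**
- **First grasp:** the hand had drifted about 8 mm off centre and 10 mm up by the time the fingers closed. I opened, re-centred and grasped again.
- **Tool tilt:** it crept up to about 0.2 rad over the run. I only partly corrected it, so I picked the closed logger up across its 23 mm depth instead.
- **Upright check:** head and foot positions differ by about 6 mm. I saw the same offset when the logger stood on the pliers' bed, so I take it as measuring error, not a lean.
- **Closed loggers:** my last numeric check on them failed because the brightness threshold merged them with the lit bench. That check rests on the picture alone.
- **Handle squeeze:** the finger opening of 24–25 mm gave about 0.097 rad at the handles, against the 0.105 quoted for a shut logger. That is above the 0.085 required.

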